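Clear tile chips from a washstand shelf and trim its seam

TASK

Take the orange scraper block and push every loose blue tile chip off the washstand shelf over its open front edge into the catch tray, never touching a chip on the shelf with the fingers, then guide the point of the yellow seam stylus slowly along the dark seam from its brass-dot end to its other end, from close to one side rail to close to the other. Finally lay the longest brass strip that fits flat between the side rails over the seam, centred between the rails and covering the seam from above, with the two other strips left on their black mat and both tools standing back on the blue mat. Do not shift the cream jar, screwdriver, tape roll or nail brush.

Things in the scene. Friction and masses are not known exactly. Their poses are not given: they have to be found in the camera images.
- panel: fixed raised shelf, origin at counter level, top 50 mm above it, from x = -120 to +145 mm and 235 mm wide (y). Top grey up to x = +85 mm, white beyond; between them the dark seam, along y. Wooden rails 14 mm high on top: sides (inner faces y = -102 and +102 mm) and back (inner face x = +130 mm). No rail at the front edge x = -120 mm, above the tray. Brass dot: +y end of the seam
- tray: white open catch tray, fixed against the open front edge of the shelf: 115 mm (x) by 235 mm (y), 45 mm high, walls and floor 5 mm; origin under its centre, axes as the shelf's
- tool_mat: blue mat fixed on the counter, 260 (x) by 230 (y) by 3 mm, origin under its centre; the place of the scraper and the seam stylus
- strip_mat: black rubber mat fixed on the counter, 260 (x) by 230 (y) by 3 mm, origin under its centre; the three brass strips lie on it
- scraper: scraper block, orange foot 30 mm (x) by 110 mm (y) by 28 mm high with a black grip on top 22 mm (x) by 80 mm (y), reaching up to 70 mm; origin at the centre of the underside; z up as it stands
- stylus: seam stylus, a bridge-shaped tool: yellow bar 140 mm long (x), 20 mm wide (y), from 30 to 56 mm above the underside, standing level on a pointed steel nose at x = +60 mm and a steel heel (30 mm wide) at x = -60 mm; origin at the middle, level with the underside of nose and heel
- stylus_tip (a point): the point of the stylus's nose, at x = +60 mm, z = 0 in the stylus's frame
- strip_short: brass trim strip, 145 mm long (x), 24 mm wide (y), 12 mm thick; origin at the centre of the underside
- strip_mid: brass trim strip, 180 mm long (x), 24 mm wide (y), 12 mm thick; origin at the centre of the underside
- strip_long: brass trim strip, 215 mm long (x), 24 mm wide (y), 12 mm thick; origin at the centre of the underside
- seam_0 (a point): point on the seam, on the shelf's top surface, 42 mm from the side rail at the brass-dot end (y = 60 mm in the shelf's frame)
- seam_4 (a point): point on the seam, on the shelf's top surface, 42 mm from the side rail at the other end (y = -60 mm in the shelf's frame)
- chip0: loose blue tile chip, 60 (x) by 32 (y) by 10 mm, origin at the centre of its underside; may be absent
- chip1: loose blue tile chip, 60 (x) by 32 (y) by 10 mm, origin at the centre of its underside; may be absent
- chip2: loose blue tile chip, 60 (x) by 32 (y) by 10 mm, origin at the centre of its underside; may be absent
- chip3: loose blue tile chip, 60 (x) by 32 (y) by 10 mm, origin at the centre of its underside; may be absent
- chip4: loose blue tile chip, 60 (x) by 32 (y) by 10 mm, origin at the centre of its underside; may be absent
- chip5: loose blue tile chip, 60 (x) by 32 (y) by 10 mm, origin at the centre of its underside; may be absent
- tape_roll: bystander: yellow roll of tape lying flat, 76 mm across, 24 mm high; origin at its underside
- nail_brush: bystander: wooden nail brush 80 by 36 mm, 30 mm high; origin at its underside
- cream_jar: bystander: low cream jar 45 mm high, 60 mm wide; origin at its underside
- screwdriver: bystander: red-handled screwdriver 170 mm long, lying; origin at its underside
There are look-alikes about, which are no part of the job. What is shaped like the chip0 but purple is not meant.

How it is judged:
By the outcome, as a careful person would: the job done as asked, in the order asked, and still so for the second after the job is handed in, with the robot touching nothing.
Of chip0, chip1, chip2, chip3, chip4, chip5 only 3 to 6 are there at a start; the rules pass over those that are not, and their reading is None.
At some moment in a run one of chip0, chip1, chip2, chip3, chip4, chip5 may be knocked a few centimetres aside while the robot is not near it.
It also fails if it takes over 184 s, if anything falls off the work surface, if the arm or the gripper's body presses on something with over 40 N, if the wrist force passes 120 N, or if a joint passes its speed limit or range.

ROBOT

A 6-joint arm with a two-finger parallel gripper is mounted at the origin on the work surface. World frame = base frame: x ahead of the robot, y to its left, z up, the work surface at z = 0. Lengths are in m, angles in rad, forces in N, time in s.
With the tool pointing down it reaches from about 0.35 to 0.775 m from the base axis. Payload 7.3 kg.
Tool frame: the origin (TCP) lies midway between the tips of the shut fingers; the grasp point (between the pads) lies 19 mm behind it; z points along the fingers, y is the line along which they close (so a half turn about z gives the same grasp; the last joint's range is limited). The gripper opens to 92 mm and grips with 3 to 60 N. Pads are 19 mm wide; open, the fingers measure 130 mm over their backs; the gripper's body (75 mm by 190 mm) begins 47 mm behind the grasp point.
Start: joints at [-1.441, 0.342, 1.524, -0, 1.275, -0.146], TCP at [0.143, -0.505, 0.227] pointing down, gripper open.
Joint ranges: [-2.53, 2.53], [-0.77, 2.02], [0.04, 2.7], [-1, 4.14], [0.28, 2.66], [-3.11, 3.11]. Speed limits (rad/s): [2.57, 2.57, 3.14, 3.14, 3.14, 3.14].

INTERFACE

Orientations are given as a unit quaternion [w, x, y, z].
In Python, from workcell import robot gives the robot as it stands.
- The arm moves only by the tool servo_tool, never from a script. Its argument "targets" is a list of rows, each an object with "slide": the shift along the world's x, y, z in cm, a list of three; "twist": the turn about the world's z in degrees. A call has 1 to 10 rows; each row shifts and turns the commanded pose from where the row before left it; what a row does not reach is not made up. A row lasts 1/12 s, in which the tool goes at most 41.7 mm and 7.16 degrees, less where a joint would pass 70% of its speed; a pose out of reach is approached as far as the arm can. A call with a gripper value outside its range is refused whole. "grip" is the closure, from -1 (fully open) to 1 (shut), set as the call begins (left out, the last holds). The fingers move at their own pace and stop on an object; "force" is the grip in N (left out, the last holds). Time passes only in rows, so rows that do not move let the fingers close. It gives the time, the measured TCP pose, the force, the opening and the grip force at its end, in the units of the state.
- robot.sense(): the state, without advancing time (a new reading comes with each control period).
- robot.grab_frame(name): name is "side" or "top"; returns a dict with "image" (400x640x3 uint8, red, green, blue), "camera_matrix" (3x3 intrinsics, pixels), "world_from_camera" (4x4, takes a point from camera to world coordinates). Camera axes: x right, y down, z forward; pixel columns grow to the right and rows downward; lengths in m; the calibration is good to about 2 mm. A picture is of the moment at which its call begins. There is no depth.
- robot.close_job(): hands the job in; it is judged then, once.
The state is a dict: "clock": time; "joint_positions": joint angles; "dq": joint speeds; "joint_torque": joint torques, N m; "eef_pos": TCP position; "tool_rot": TCP orientation; "contact_force": force on the tool from outside, world axes, zero at the start; "moment": the same for the moment, N m; "gripper_width": finger opening in m; "grip_force": force on a finger pad.
Only numpy, scipy, OpenCV 4.12 (cv2) and the standard library are available. Lean on these libraries where they do the work, as an engineer would, in place of code of your own. Each camera call takes 0.05 s, during which the arm holds its last target. There are 200 camera calls.

## Working session

There is one attempt and no reset: what is moved stays moved. The work goes in short steps, Python scripts to look and compute and a tool call to move; the robot and the scene stay as the last step left them, time stands still between calls to the robot, and variables do not carry over. Pictures are saved under pics/ and viewed, at most 14 in all, crops included, and the job is handed in when it is done.

Besides the shell and the picture viewer there is one more tool, called by a JSON object that holds its "op" and its "data", one argument or row to a line. servo_tool: Moves the arm, as the interface text tells. Its arguments: {"type":"object","properties":{"targets":{"type":"array"},"grip":{"type":"number"},"force":{"type":"number"}},"required":["targets"]}

```bash
mkdir -p pics; ls
cat > h.py <<'E'
import numpy as np, cv2
from workcell import robot
def snap(n,fn):
    f=robot.grab_frame(n); cv2.imwrite('pics/'+fn+'.png',f['image'][:,:,::-1]); np.savez('pics/'+fn+'.npz',**f); return f
def load(fn): return dict(np.load('pics/'+fn+'.npz'))
def ray(f,u,v,z):
    K=f['camera_matrix'];T=f['world_from_camera']
    d=T[:3,:3]@np.linalg.solve(K,[u,v,1.]); o=T[:3,3]
    return o+d*(z-o[2])/d[2]
def proj(f,p):
    T=np.linalg.inv(f['world_from_camera']); c=T[:3,:3]@np.asarray(p)+T[:3,3]; q=f['camera_matrix']@c; return q[:2]/q[2]
E
python3 - <<'E'
from h import *
for n in('top','side'):
    f=snap(n,n+'0'); print(n,f['camera_matrix'].round(1).tolist(),f['world_from_camera'].round(3).tolist())
print(robot.sense())
E
```

```text
pics
top [[449.0, 0.0, 316.8], [0.0, 449.0, 198.2], [0.0, 0.0, 1.0]] [[0.024, -0.995, 0.099, 0.339], [-1.0, -0.023, 0.006, -0.007], [-0.004, -0.099, -0.995, 1.433], [0.0, 0.0, 0.0, 1.0]]
side [[498.3, 0.0, 325.6], [0.0, 498.3, 196.3], [0.0, 0.0, 1.0]] [[-0.994, -0.067, 0.088, 0.366], [-0.109, 0.71, -0.696, 0.835], [-0.016, -0.701, -0.713, 0.912], [0.0, 0.0, 0.0, 1.0]]
{'clock': 0.1, 'joint_positions': array([-1.44095164e+00,  3.42671069e-01,  1.52492081e+00,  2.14764009e-06,
        1.27540795e+00, -1.45987277e-01]), 'dq': array([ 0.00067163, -0.00076198, -0.00269972, -0.00027002,  0.00027938,
        0.00189574]), 'joint_torque': array([ 1.81027335e-03, -4.32004416e+01, -2.44694620e+01,  7.18646217e-02,
        5.26230584e-02, -3.73600074e-05]), 'eef_pos': array([ 0.14296311, -0.50478008,  0.22610535]), 'tool_rot': array([-7.03560035e-04,  9.90504454e-01,  1.37478842e-01,  6.70588773e-06]), 'contact_force': array([-0.55271643, -0.14907356, -0.02157216]), 'moment': array([ 1.81117358e-05, -4.24047035e-02, -5.73850706e-03]), 'grip_force': 0.0, 'gripper_width': 0.0920983559714763}
```

View pics/top0.png

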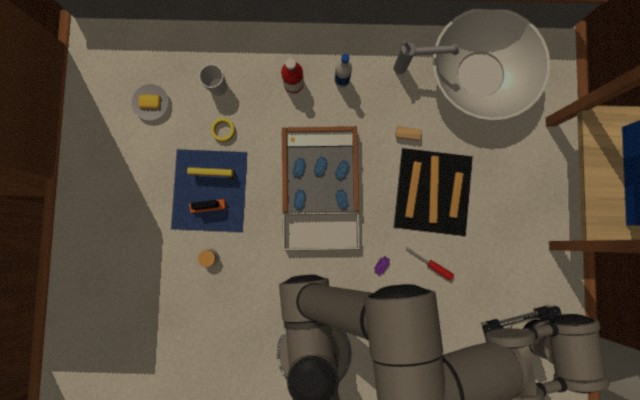

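View pics/side0.png

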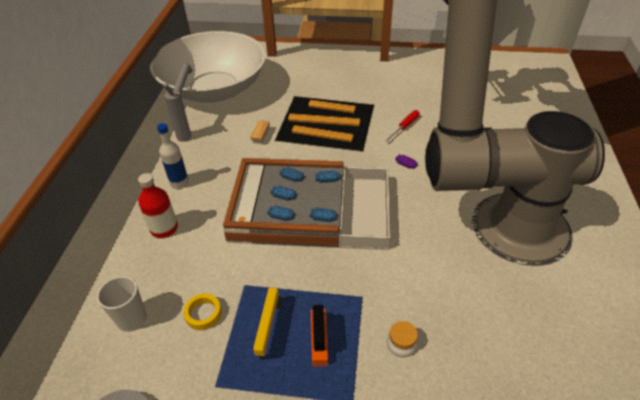

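Top view: the shelf is at (283–358, 127–215), with five blue chips at (299,167), (320,166), (343,170), (300,199) and (342,199). The purple look-alike is at (382,265), off the shelf. The scraper is at (207,206), the stylus at (210,172), and the strips at (413,190), (434,189) and (456,195).

Run:
```python
from h import *
f=load('top0');im=f['image'][110:275,165:480,::-1]
cv2.imwrite('pics/c0.png',cv2.resize(im,None,fx=2.54,fy=2.54,interpolation=cv2.INTER_CUBIC))
hsv=cv2.cvtColor(f['image'],cv2.COLOR_RGB2HSV)
def seg(name,lo,hi,box,z,ks=1,mn=15):
    m=cv2.inRange(hsv,lo,hi);mm=np.zeros_like(m);x0,y0,x1,y1=box;mm[y0:y1,x0:x1]=m[y0:y1,x0:x1]
    n,l,s,c=cv2.connectedComponentsWithStats(mm)
    for i in range(1,n):
        if s[i,4]<mn: continue
        ys,xs=np.nonzero(l==i); P=np.array([ray(f,x,y,z)[:2] for x,y in zip(xs,ys)])
        (cx,cy),(w,h),a=cv2.minAreaRect((P*1000).astype(np.float32)); 
        e=np.linalg.eigh(np.cov(P.T))[1][:,1]
        print(name,s[i,4],c[i].round(1),'mean',(P.mean(0)*1000).round(1),'rect',round(cx,1),round(cy,1),round(w),round(h),'axis',np.degrees(np.arctan2(e[1],e[0])).round(1))
seg('chip',(95,80,50),(115,255,255),(283,145,358,215),.060)
seg('stylus',(22,120,120),(32,255,255),(180,150,245,190),.056)
seg('scr',(3,150,100),(15,255,255),(175,190,245,225),.028)
seg('strip',(10,80,80),(28,255,255),(398,150,475,235),.015)
seg('tool_mat',(105,60,30),(125,255,255),(160,140,260,240),.003,mn=500)
seg('strip_mat',(0,0,0),(180,255,40),(390,140,480,240),.003,mn=500)
seg('rail',(3,100,40),(20,255,255),(275,120,365,217),.064,mn=50)
```

```text
chip 149 [320.1 166. ] mean [576.2  -6.2] rect 576.1 -6.5 28 56 axis 163.4
chip 152 [298.7 167.3] mean [570.7  59.9] rect 570.4 59.8 28 56 axis 166.5
chip 145 [341.7 169.6] mean [566.5 -73.5] rect 566.5 -73.6 28 55 axis 160.2
chip 155 [299.3 199. ] mean [472.2  55.2] rect 472.4 55.4 29 57 axis 174.2
chip 147 [341.4 198.6] mean [476.3 -74.1] rect 476.3 -74.2 56 27 axis -169.1
stylus 223 [208.8 171. ] mean [553.2 338.8] rect 553.1 338.4 137 16 axis 88.3
scr 40 [221.5 203. ] mean [457. 301.] rect 457.3 300.1 32 16 axis -154.7
strip 545 [433.7 189.1] mean [ 518.3 -368.8] rect 519.1 -368.9 26 212 axis 178.1
strip 446 [412.9 188.9] mean [ 517.2 -302.8] rect 517.1 -302.9 25 180 axis 171.2
strip 369 [455.9 194.4] mean [ 502.8 -439. ] rect 503.1 -439.1 26 145 axis 171.6
tool_mat 4671 [209.1 190.7] mean [498.  348.2] rect 500.0 348.1 225 255 axis -179.7
strip_mat 3960 [433.1 192.4] mean [ 509.3 -370.1] rect 512.2 -369.5 225 255 axis 173.5
rail 1186 [318.9 159. ] mean [597.9  -2.2] rect 567.4 -5.7 265 235 axis 94.8
```

View pics/c0.png

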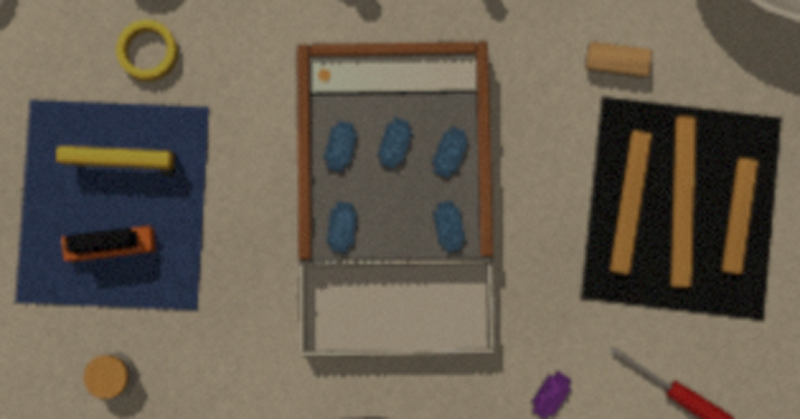

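Strip lengths measure 180 (413,189), 212 (434,189) and 145 (456,194). The gap between the rails is 204 mm, so the 180 mm strip is the longest that fits. Next I refine the poses with two cameras and check which end of the stylus has the nose.

```bash
cat >> h.py <<'E'
from scipy.optimize import minimize
def box(x0,x1,y0,y1,z0,z1): return np.array([[x,y,z] for x in(x0,x1) for y in(y0,y1) for z in(z0,z1)])
def sil(f,boxes,p,z,S=4):
    m=np.zeros((400*S,640*S),np.uint8);c,s=np.cos(p[2]),np.sin(p[2])
    for b in boxes:
        w=b@np.array([[c,-s,0],[s,c,0],[0,0,1]]).T+[p[0],p[1],z]
        q=np.array([proj(f,k) for k in w]); h=cv2.convexHull(((q+.5)*S).astype(np.float32))
        cv2.fillPoly(m,[(h*16).astype(np.int32)],255,shift=4)
    return cv2.resize(m,(640,400),interpolation=cv2.INTER_AREA)/255.
def mask(f,rngs,ctr,r=40):
    hsv=cv2.cvtColor(f['image'],cv2.COLOR_RGB2HSV);m=np.zeros((400,640),np.uint8)
    for lo,hi in rngs: m|=cv2.inRange(hsv,lo,hi)
    k=np.zeros_like(m);u,v=np.int32(ctr);k[max(0,v-r):v+r,max(0,u-r):u+r]=1
    return m*k/255.
def fit(fs,boxes,rngs,p0,z,r=45):
    ms=[mask(f,rngs,proj(f,[p0[0],p0[1],z+.03]),r) for f in fs]
    sc=np.array([.01,.01,.08])
    def cost(d):
        return sum(np.abs(sil(f,boxes,np.array(p0)+d*sc,z)-m).sum()/max(m.sum(),1) for f,m in zip(fs,ms))
    b=min((minimize(cost,x0,method='Nelder-Mead',options=dict(initial_simplex=np.array(x0)+np.vstack([np.zeros(3),np.eye(3)]),xatol=.01,fatol=1e-4)) for x0 in([0,0,0],[.3,-.3,-.5])),key=lambda r:r.fun)
    p=np.array(p0)+b.x*sc
    return (p[:2]*1000).round(1),np.degrees(p[2]).round(2),round(b.fun/len(fs),3)
YEL=[((20,110,90),(34,255,255))];ORB=[((0,140,60),(16,255,255)),((0,0,0),(180,255,30))];BR=[((10,80,60),(28,255,255))];RAIL=[((0,90,30),(20,255,255))]
STY=[box(-.07,.07,-.01,.01,.03,.056)]
SCR=[box(-.015,.015,-.055,.055,0,.028),box(-.011,.011,-.04,.04,.028,.07)]
STR=lambda L:[box(-L/2,L/2,-.012,.012,0,.012)]
E
python3 - <<'E'
from h import *
T,S=load('top0'),load('side0')
d=np.radians
for fs,n in (([T],'T'),([S],'S'),([T,S],'TS')):
    print(n,'sty',fit(fs,STY,YEL,[.553,.339,d(88)],.003))
    print(n,'scr',fit(fs,SCR,ORB,[.445,.34,d(8)],.003))
    print(n,'mid',fit(fs,STR(.18),BR,[.517,-.303,d(171)],.003,r=36 if n=='T' else 45) if n!='T' else '')
# sub-pixel rail corners in top: outline rect
m=mask(T,RAIL,(320,168),50); ys,xs=np.nonzero(m[:217]); P=np.array([ray(T,x,y,.064)[:2] for x,y in zip(xs,ys)])*1000
print(cv2.minAreaRect(P.astype(np.float32)))
c=S['image'][270:400,210:430,::-1]; cv2.imwrite('pics/s1.png',cv2.resize(c,None,fx=3.6,fy=3.6,interpolation=cv2.INTER_CUBIC))
E
```

```text
T sty (array([553.7, 340.7]), np.float64(88.72), np.float64(0.485))
T scr (array([448.2, 348.4]), np.float64(7.54), np.float64(0.288))
T mid 
S sty (array([553.2, 335.8]), np.float64(89.68), np.float64(0.213))
S scr (array([448.4, 346.4]), np.float64(8.75), np.float64(0.181))
S mid (array([ 517.8, -304.3]), np.float64(171.13), np.float64(0.771))
TS sty (array([553.5, 337.5]), np.float64(89.15), np.float64(0.352))
TS scr (array([448.2, 348.3]), np.float64(8.68), np.float64(0.235))
TS mid (array([ 517.7, -303.8]), np.float64(171.21), np.float64(0.722))
((567.7689208984375, -6.352989196777344), (266.0188293457031, 236.22625732421875), 2.1244075298309326)
```

View pics/s1.png

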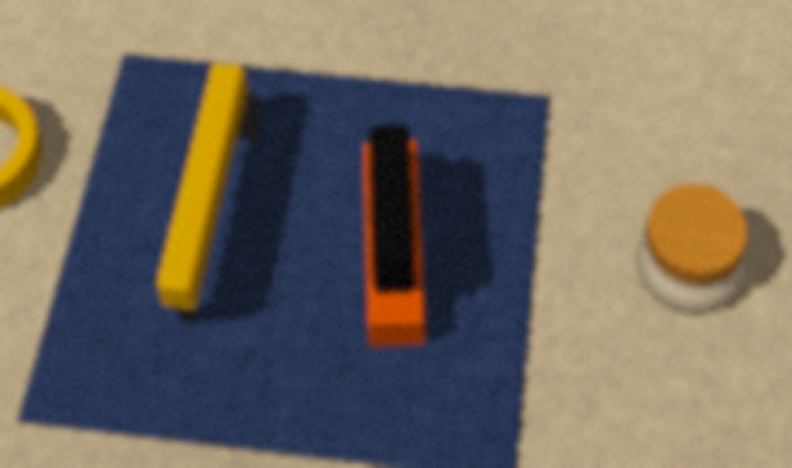

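{"op": "servo_tool", "data": {
  "targets": [
    {"slide": [3.3,2.2,0.5],"twist": 0},
    {"slide": [3.3,2.2,0.5],"twist": 0},
    {"slide": [3.3,2.2,0.5],"twist": 0},
    {"slide": [3.3,2.2,0.5],"twist": 0},
    {"slide": [3.3,2.2,0.5],"twist": 0},
    {"slide": [3.3,2.2,0.5],"twist": 0},
    {"slide": [1.8,3.5,0],"twist": 7},
    {"slide": [1.8,3.5,0],"twist": 7},
    {"slide": [1.8,3.5,0],"twist": 7},
    {"slide": [1.8,3.5,0],"twist": 7}
  ],
  "grip": -1
}}

```text
clock: 0.93
eef_pos: [0.4134, -0.2312, 0.2564]
tool_rot: [-0.0, 0.927, 0.376, -0.0]
contact_force: [0.6, -1.0, 0.6]
gripper_width: 0.0917
grip_force: 0.0
```

{"op": "servo_tool", "data": {
  "targets": [
    {"slide": [1.8,3.5,0],"twist": 7},
    {"slide": [0.3,4,0],"twist": 7},
    {"slide": [0.3,4,0],"twist": 7},
    {"slide": [0.3,4,0],"twist": 7},
    {"slide": [0.3,4,0],"twist": 7},
    {"slide": [0.3,4,0],"twist": 7},
    {"slide": [0,4,0],"twist": 7},
    {"slide": [0,4,0],"twist": 5.9},
    {"slide": [0,4,0],"twist": 0},
    {"slide": [0,4,0],"twist": 0}
  ]
}}

```text
clock: 1.77
eef_pos: [0.4453, 0.1638, 0.2566]
tool_rot: [-0.0, 0.651, 0.759, -0.0]
contact_force: [1.4, -0.7, -0.2]
gripper_width: 0.0917
grip_force: 0.0
```

Run:
```python
from h import *
T,S=load('top0'),load('side0')
R=[box(-.12,.145,.102,.1175,.05,.064),box(-.12,.145,-.1175,-.102,.05,.064),box(.13,.145,-.1175,.1175,.05,.064)]
# outline-based: fit filled shelf outline top at z .064 using rail mask filled
for n,f in(('T',T),('S',S)):
    c=proj(f,[.567,-.006,.06]); print(c)
    print(n,fit([f],R,RAIL,[.555,-.006,np.radians(2.3)],0,r=60))
# seam: per-image-column boundary grey->white, top cam
g=cv2.cvtColor(T['image'],cv2.COLOR_RGB2GRAY).astype(float)
pts=[]
for u in range(293,353,3):
    if 298>u>288: continue
    col=g[134:158,u]; k=np.argmin(np.diff(col)); v=134+k+.5
    pts.append(ray(T,u,v,.05)[:2]*1000)
pts=np.array(pts); a,b=np.polyfit(pts[:,1],pts[:,0],1); print('seam x at y=0',b.round(1),'yaw',-np.degrees(np.arctan(a)).round(2),np.std(pts[:,0]-a*pts[:,1]-b).round(2))
s=robot.sense();print(s['clock'],s['eef_pos'],s['joint_positions'].round(2))
```

```text
[319.92308615 168.93316059]
T (array([557.1,  -5.7]), np.float64(2.0), np.float64(0.152))
[287.00401618 191.2303177 ]
S (array([556. ,  -6.3]), np.float64(2.21), np.float64(0.478))
seam x at y=0 643.1 yaw 2.13 0.96
1.7667 [0.44534953 0.16380735 0.25655715] [ 0.19  0.23  1.6  -0.    1.31  0.04]
```

{"op": "servo_tool", "data": {
  "targets": [
    {"slide": [0,3.7,0]},
    {"slide": [0,3.7,0]},
    {"slide": [0.1,3.7,0]},
    {"slide": [0.1,3.7,0]},
    {"slide": [0.1,3.7,-2]},
    {"slide": [0,0,-4]},
    {"slide": [0,0,-4]},
    {"slide": [0,0,-4]},
    {"slide": [0,0,-3]},
    {"slide": [0,0,-2]}
  ]
}}

```text
$.targets[0]: bad value
```

{"op": "servo_tool", "data": {
  "targets": [
    {"slide": [0,0,-1.5]},
    {"slide": [0,0,-1]},
    {"slide": [0,0,0]},
    {"slide": [0,0,0]}
  ]
}}

```text
$.targets[0]: bad value
```

Run:
```python
from h import *
T=snap('top','t1');S=snap('side','s2')
a=S['image'][230:400,200:440,::-1]
cv2.imwrite('pics/s2c.png',cv2.resize(a,None,fx=3.3,fy=3.3,interpolation=cv2.INTER_CUBIC))
s=robot.sense();print(s['clock'],s['eef_pos'].round(4),s['contact_force'].round(1))
```

```text
1.8667 [0.445  0.1668 0.2564] [-0.3 -0.5  0.3]
```

View pics/s2c.png

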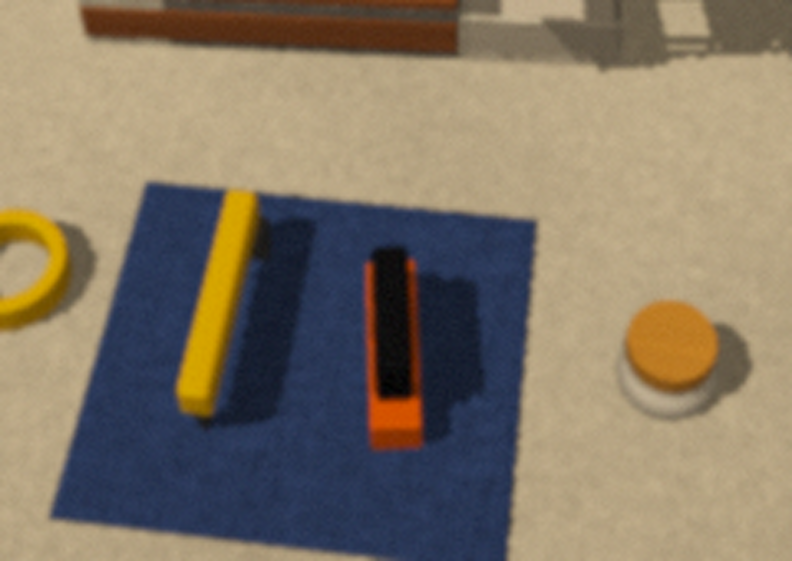

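The picture shows the scraper at crop (393,340) unchanged. The stylus heel shows at its far (low-y) end and the point at the near (high-y) end (205,422). That move was refused because every row needs a twist, so I repeat it.

{"op": "servo_tool", "data": {
  "targets": [
    {"slide": [0,3.7,0],"twist": 0},
    {"slide": [0,3.7,0],"twist": 0},
    {"slide": [0.1,3.6,0],"twist": 0},
    {"slide": [0.1,3.6,0],"twist": 0},
    {"slide": [0.1,3.5,-2],"twist": 0},
    {"slide": [0,0,-4],"twist": 0},
    {"slide": [0,0,-4],"twist": 0},
    {"slide": [0,0,-4],"twist": 0},
    {"slide": [0,0,-3],"twist": 0},
    {"slide": [0,0,0],"twist": 0}
  ]
}}

```text
clock: 2.7
eef_pos: [0.4454, 0.34, 0.0803]
tool_rot: [-0.002, 0.652, 0.759, -0.006]
contact_force: [-0.6, -0.3, 1.0]
gripper_width: 0.0918
grip_force: 0.0
```

Run:
```python
from h import *
T=snap('top','t1')
s=robot.sense();print(s['clock'],s['eef_pos'].round(4),s['contact_force'].round(1),s['joint_positions'].round(2))
```

```text
2.75 [0.4472 0.3411 0.0839] [ 0.  -0.6  0.9] [ 0.52  0.56  1.6  -0.    0.99  0.36]
```

{"op": "servo_tool", "data": {
  "targets": [
    {"slide": [0,0.5,-1.5],"twist": 0},
    {"slide": [0,0,-1.5],"twist": 0},
    {"slide": [0,0,-1],"twist": 0},
    {"slide": [0,0,-0.5],"twist": 0},
    {"slide": [0,0,0],"twist": 0},
    {"slide": [0,0,0],"twist": 0}
  ]
}}

```text
clock: 3.25
eef_pos: [0.4496, 0.348, 0.0428]
tool_rot: [0.0, 0.652, 0.759, 0.001]
contact_force: [0.1, 0.1, 1.0]
gripper_width: 0.0922
grip_force: 0.0
```

{"op": "servo_tool", "data": {
  "targets": [
    {"slide": [0,0,0],"twist": 0},
    {"slide": [0,0,0],"twist": 0},
    {"slide": [0,0,0],"twist": 0},
    {"slide": [0,0,0],"twist": 0},
    {"slide": [0,0,0],"twist": 0},
    {"slide": [0,0,0],"twist": 0},
    {"slide": [0,0,0],"twist": 0},
    {"slide": [0,0,0],"twist": 0}
  ],
  "grip": 1,
  "force": 40
}}

```text
clock: 3.92
eef_pos: [0.449, 0.3478, 0.0417]
tool_rot: [0.0, 0.651, 0.759, 0.0]
contact_force: [-0.0, 0.7, -0.6]
gripper_width: 0.0431
grip_force: 0.0
```

Fingers are still closing, so I wait, then lift.

{"op": "servo_tool", "data": {
  "targets": [
    {"slide": [0,0,0],"twist": 0},
    {"slide": [0,0,0],"twist": 0},
    {"slide": [0,0,0],"twist": 0},
    {"slide": [0,0,0],"twist": 0},
    {"slide": [0,0,0],"twist": 0},
    {"slide": [0,0,0],"twist": 0},
    {"slide": [0,0,0],"twist": 0},
    {"slide": [0,0,0],"twist": 0}
  ]
}}

```text
clock: 4.58
eef_pos: [0.4489, 0.3478, 0.0416]
tool_rot: [-0.0, 0.651, 0.759, -0.0]
contact_force: [0.3, -0.7, -3.0]
gripper_width: 0.0218
grip_force: 40.0
```

{"op": "servo_tool", "data": {
  "targets": [
    {"slide": [0,0,0.5],"twist": 0},
    {"slide": [0,0,2],"twist": 0},
    {"slide": [0,0,3],"twist": 0},
    {"slide": [0,0,3],"twist": 0},
    {"slide": [0,0,3],"twist": 0},
    {"slide": [0,0,0],"twist": 0}
  ]
}}

```text
clock: 5.08
eef_pos: [0.4518, 0.3495, 0.1634]
tool_rot: [0.002, 0.651, 0.759, 0.005]
contact_force: [0.5, 0.5, -1.0]
gripper_width: 0.0221
grip_force: 40.0
```

Run:
```python
from h import *
T=snap('top','t2');S=snap('side','s3')
s=robot.sense();print(s['clock'],s['eef_pos'].round(4),s['contact_force'].round(1),s['joint_positions'].round(2),s['gripper_width'])
a=T['image'][110:275,165:480,::-1]
cv2.imwrite('pics/t2c.png',cv2.resize(a,None,fx=2.5,fy=2.5,interpolation=cv2.INTER_CUBIC))
```

```text
5.1833 [0.4494 0.3481 0.1581] [ 0.3 -0.9 -2.4] [ 0.52  0.48  1.51 -0.    1.15  0.37] 0.021846086039405844
```

View pics/s3.png

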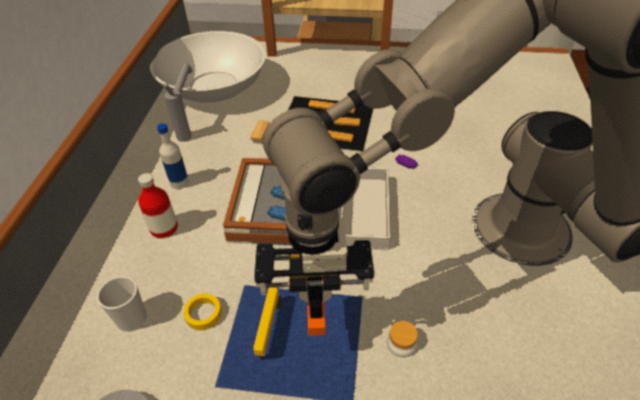

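The scraper is gripped square (opening 22 mm). The jar, tape and stylus are undisturbed. Now to the back-left of the shelf.

{"op": "servo_tool", "data": {
  "targets": [
    {"slide": [2.01,-3.08,0],"twist": -1},
    {"slide": [2.01,-3.08,0],"twist": -1},
    {"slide": [2.01,-3.08,0],"twist": -1},
    {"slide": [2.01,-3.08,0],"twist": -1},
    {"slide": [2.01,-3.08,0],"twist": -1},
    {"slide": [2.01,-3.08,0],"twist": -1},
    {"slide": [2.01,-3.08,0],"twist": -0.6},
    {"slide": [2.01,-3.08,0],"twist": 0},
    {"slide": [2.01,-3.08,0],"twist": 0},
    {"slide": [2.01,-3.13,0],"twist": 0}
  ]
}}

```text
clock: 6.02
eef_pos: [0.6497, 0.0377, 0.1545]
tool_rot: [-0.001, 0.694, 0.72, -0.001]
contact_force: [0.9, 0.8, -1.4]
gripper_width: 0.022
grip_force: 40.0
```

{"op": "servo_tool", "data": {
  "targets": [
    {"slide": [0,0,-1],"twist": 0},
    {"slide": [0,0,-1.5],"twist": 0},
    {"slide": [0,0,0],"twist": 0},
    {"slide": [0,0,0],"twist": 0}
  ]
}}

```text
clock: 6.35
eef_pos: [0.6485, 0.0395, 0.1293]
tool_rot: [-0.002, 0.694, 0.72, -0.002]
contact_force: [-0.0, 0.2, -2.8]
gripper_width: 0.0221
grip_force: 40.0
```

Run:
```python
from h import *
T=snap('top','t3');S=snap('side','s4')
s=robot.sense();print(s['clock'],s['eef_pos'].round(4),s['contact_force'].round(1),s['joint_positions'].round(2),s['tool_rot'].round(3))
im=np.hstack([T['image'][110:260,240:400,::-1],S['image'][110:260,200:400,::-1]])
cv2.imwrite('pics/c4.png',cv2.resize(im,None,fx=2.2,fy=2.2,interpolation=cv2.INTER_CUBIC))
```

```text
6.45 [0.6497 0.0399 0.1316] [-0.2  0.7 -2.3] [-0.06  0.65  1.27  0.    1.22 -0.09] [-0.     0.694  0.72  -0.   ]
```

View pics/c4.png

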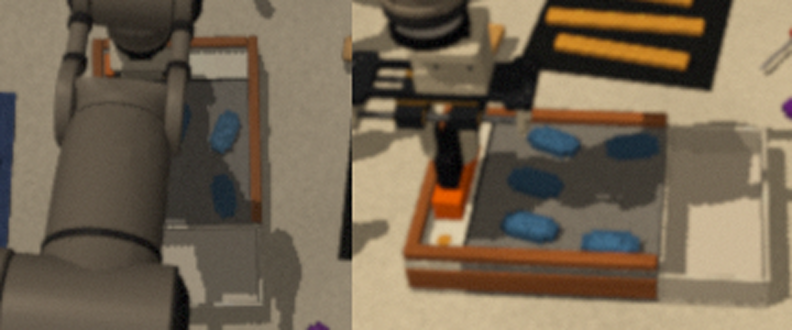

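All five chips are in place, and the orange foot sits behind them, square to the rails. Lower and push the left pass.

{"op": "servo_tool", "data": {
  "targets": [
    {"slide": [0,0,-1.5],"twist": 0},
    {"slide": [0,0,-1.5],"twist": 0},
    {"slide": [0,0,-0.7],"twist": 0},
    {"slide": [0,0,-0.4],"twist": 0},
    {"slide": [0,0,0],"twist": 0},
    {"slide": [0,0,0],"twist": 0}
  ]
}}

```text
clock: 6.95
eef_pos: [0.6504, 0.0395, 0.0915]
tool_rot: [0.0, 0.694, 0.72, 0.0]
contact_force: [-0.3, -0.3, -1.3]
gripper_width: 0.0216
grip_force: 40.0
```

{"op": "servo_tool", "data": {
  "targets": [
    {"slide": [-0.4,-0.02,0],"twist": 0},
    {"slide": [-0.6,-0.02,0],"twist": 0},
    {"slide": [-0.7,-0.03,0],"twist": 0},
    {"slide": [-0.7,-0.03,0],"twist": 0},
    {"slide": [-0.7,-0.03,0],"twist": 0},
    {"slide": [-0.7,-0.03,0],"twist": 0},
    {"slide": [-0.7,-0.03,0],"twist": 0},
    {"slide": [-0.7,-0.03,0],"twist": 0},
    {"slide": [-0.7,-0.03,0],"twist": 0},
    {"slide": [-0.7,-0.03,0],"twist": 0}
  ]
}}

```text
clock: 7.78
eef_pos: [0.5835, 0.0365, 0.0909]
tool_rot: [0.0, 0.694, 0.72, 0.0]
contact_force: [1.3, 0.1, -1.4]
gripper_width: 0.0219
grip_force: 40.0
```

{"op": "servo_tool", "data": {
  "targets": [
    {"slide": [-0.7,-0.03,0],"twist": 0},
    {"slide": [-0.7,-0.03,0],"twist": 0},
    {"slide": [-0.7,-0.03,0],"twist": 0},
    {"slide": [-0.7,-0.03,0],"twist": 0},
    {"slide": [-0.7,-0.03,0],"twist": 0},
    {"slide": [-0.7,-0.03,0],"twist": 0},
    {"slide": [-0.7,-0.03,0],"twist": 0},
    {"slide": [-0.7,-0.03,0],"twist": 0},
    {"slide": [-0.7,-0.03,0],"twist": 0},
    {"slide": [-0.7,-0.03,0],"twist": 0}
  ]
}}

```text
clock: 8.62
eef_pos: [0.5132, 0.0335, 0.0907]
tool_rot: [-0.0, 0.694, 0.72, -0.0]
contact_force: [1.1, 0.3, -2.3]
gripper_width: 0.0221
grip_force: 40.0
```

{"op": "servo_tool", "data": {
  "targets": [
    {"slide": [-0.7,-0.03,0],"twist": 0},
    {"slide": [-0.7,-0.03,0],"twist": 0},
    {"slide": [-0.7,-0.03,0],"twist": 0},
    {"slide": [-0.7,-0.03,0],"twist": 0},
    {"slide": [-0.7,-0.03,0],"twist": 0},
    {"slide": [-0.7,-0.03,0],"twist": 0},
    {"slide": [-0.7,-0.03,0],"twist": 0},
    {"slide": [-0.7,-0.03,0],"twist": 0},
    {"slide": [-0.7,-0.03,0],"twist": 0},
    {"slide": [-0.7,-0.03,0],"twist": 0}
  ]
}}

```text
clock: 9.45
eef_pos: [0.4433, 0.0305, 0.0907]
tool_rot: [0.0, 0.694, 0.72, 0.0]
contact_force: [-0.5, 0.0, -1.1]
gripper_width: 0.0219
grip_force: 40.0
```

{"op": "servo_tool", "data": {
  "targets": [
    {"slide": [0,0,0],"twist": 0},
    {"slide": [0,0,0],"twist": 0},
    {"slide": [0.3,0,2],"twist": 0},
    {"slide": [1,0,3.5],"twist": 0},
    {"slide": [3,-1.2,0],"twist": 0},
    {"slide": [3,-1.2,0],"twist": 0},
    {"slide": [3,-1.2,0],"twist": 0},
    {"slide": [3,-1.2,0],"twist": 0},
    {"slide": [3,-1.2,0],"twist": 0},
    {"slide": [3,-1.2,0],"twist": 0}
  ]
}}

```text
clock: 10.28
eef_pos: [0.6385, -0.0421, 0.1454]
tool_rot: [-0.0, 0.694, 0.72, 0.0]
contact_force: [1.0, 0.6, -2.1]
gripper_width: 0.0215
grip_force: 40.0
```

Run:
```python
from h import *
T=snap('top','t5');S=snap('side','s5')
s=robot.sense();print(s['clock'],s['eef_pos'].round(4),s['contact_force'].round(1),s['joint_positions'].round(2),s['tool_rot'].round(3))
im=np.hstack([T['image'][110:260,240:400,::-1],S['image'][110:260,200:400,::-1]])
cv2.imwrite('pics/c5.png',cv2.resize(im,None,fx=2.2,fy=2.2,interpolation=cv2.INTER_CUBIC))
```

```text
10.3833 [ 0.6406 -0.0437  0.1444] [-0.4  0.4 -1.7] [-0.19  0.62  1.29 -0.    1.22 -0.22] [0.001 0.695 0.719 0.001]
```

View pics/c5.png

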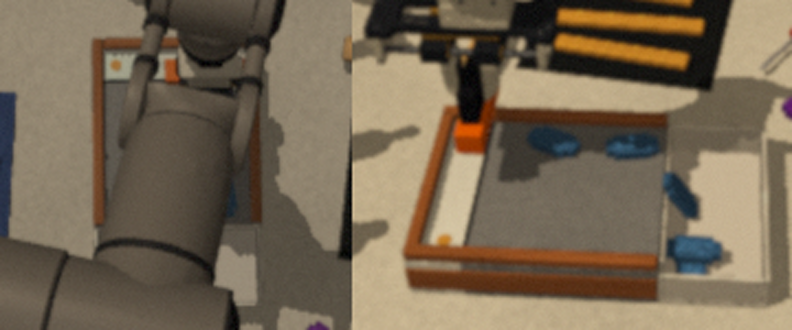

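Three chips are in the tray; two remain along the right rail (side crop 555,142 and 632,147). Right pass.

{"op": "servo_tool", "data": {
  "targets": [
    {"slide": [1.5,-0.4,0],"twist": 0},
    {"slide": [0,0,-2],"twist": 0},
    {"slide": [0,0,-1.5],"twist": 0},
    {"slide": [0,0,-1.2],"twist": 0},
    {"slide": [0,0,-0.5],"twist": 0},
    {"slide": [0,0,-0.3],"twist": 0},
    {"slide": [0,0,0],"twist": 0},
    {"slide": [0,0,0],"twist": 0}
  ]
}}

```text
clock: 11.05
eef_pos: [0.6524, -0.0455, 0.0915]
tool_rot: [0.001, 0.694, 0.72, 0.0]
contact_force: [0.8, -0.5, -1.6]
gripper_width: 0.0218
grip_force: 40.0
```

{"op": "servo_tool", "data": {
  "targets": [
    {"slide": [-0.4,-0.02,0],"twist": 0},
    {"slide": [-0.6,-0.02,0],"twist": 0},
    {"slide": [-0.7,-0.03,0],"twist": 0},
    {"slide": [-0.7,-0.03,0],"twist": 0},
    {"slide": [-0.7,-0.03,0],"twist": 0},
    {"slide": [-0.7,-0.03,0],"twist": 0},
    {"slide": [-0.7,-0.03,0],"twist": 0},
    {"slide": [-0.7,-0.03,0],"twist": 0},
    {"slide": [-0.7,-0.03,0],"twist": 0},
    {"slide": [-0.7,-0.03,0],"twist": 0}
  ]
}}

```text
clock: 11.88
eef_pos: [0.5854, -0.0483, 0.0908]
tool_rot: [0.0, 0.694, 0.72, 0.0]
contact_force: [0.1, -0.1, -2.3]
gripper_width: 0.0219
grip_force: 40.0
```

{"op": "servo_tool", "data": {
  "targets": [
    {"slide": [-0.7,-0.03,0],"twist": 0},
    {"slide": [-0.7,-0.03,0],"twist": 0},
    {"slide": [-0.7,-0.03,0],"twist": 0},
    {"slide": [-0.7,-0.03,0],"twist": 0},
    {"slide": [-0.7,-0.03,0],"twist": 0},
    {"slide": [-0.7,-0.03,0],"twist": 0},
    {"slide": [-0.7,-0.03,0],"twist": 0},
    {"slide": [-0.7,-0.03,0],"twist": 0},
    {"slide": [-0.7,-0.03,0],"twist": 0},
    {"slide": [-0.7,-0.03,0],"twist": 0}
  ]
}}

```text
clock: 12.72
eef_pos: [0.5152, -0.0513, 0.0907]
tool_rot: [-0.0, 0.694, 0.72, 0.0]
contact_force: [0.4, -0.9, -2.2]
gripper_width: 0.0215
grip_force: 40.0
```

{"op": "servo_tool", "data": {
  "targets": [
    {"slide": [-0.7,-0.03,0],"twist": 0},
    {"slide": [-0.7,-0.03,0],"twist": 0},
    {"slide": [-0.7,-0.03,0],"twist": 0},
    {"slide": [-0.7,-0.03,0],"twist": 0},
    {"slide": [-0.7,-0.03,0],"twist": 0},
    {"slide": [-0.7,-0.03,0],"twist": 0},
    {"slide": [-0.7,-0.03,0],"twist": 0},
    {"slide": [-0.7,-0.03,0],"twist": 0},
    {"slide": [-0.7,-0.03,0],"twist": 0},
    {"slide": [-0.7,-0.03,0],"twist": 0}
  ]
}}

```text
clock: 13.55
eef_pos: [0.4452, -0.0543, 0.0907]
tool_rot: [-0.0, 0.694, 0.72, -0.0]
contact_force: [0.8, -0.5, -2.3]
gripper_width: 0.0214
grip_force: 40.0
```

{"op": "servo_tool", "data": {
  "targets": [
    {"slide": [0,0,0],"twist": 0},
    {"slide": [0,0,0],"twist": 0},
    {"slide": [0.3,0,2],"twist": 0},
    {"slide": [0,0.5,4],"twist": 0},
    {"slide": [0,3,1],"twist": 0},
    {"slide": [0,4,0],"twist": 0},
    {"slide": [0,4,0],"twist": 0},
    {"slide": [0,4,0],"twist": 0},
    {"slide": [0,4,0],"twist": 0},
    {"slide": [0,4,0],"twist": 0}
  ]
}}

```text
clock: 14.38
eef_pos: [0.449, 0.1828, 0.1609]
tool_rot: [0.0, 0.694, 0.72, 0.0]
contact_force: [1.0, -0.7, -1.3]
gripper_width: 0.0222
grip_force: 40.0
```

Run:
```python
from h import *
T=snap('top','t6');S=snap('side','s6')
s=robot.sense();print(s['clock'],s['eef_pos'].round(4),s['contact_force'].round(1),s['joint_positions'].round(2),s['tool_rot'].round(3))
im=np.hstack([T['image'][110:260,240:400,::-1],S['image'][110:260,200:400,::-1]])
cv2.imwrite('pics/c6.png',cv2.resize(im,None,fx=2.2,fy=2.2,interpolation=cv2.INTER_CUBIC))
```

```text
14.4833 [0.4488 0.186  0.1609] [ 1.8 -0.5 -2.1] [0.23 0.34 1.73 0.   1.07 0.19] [-0.     0.692  0.722  0.001]
```

View pics/c6.png

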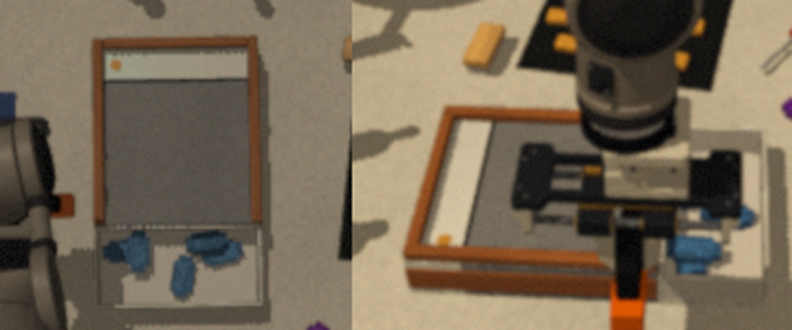

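The shelf is clear and all five chips lie in the tray (top crop: 130,250; 183,275; 213,245). Return the scraper to the blue mat.

{"op": "servo_tool", "data": {
  "targets": [
    {"slide": [0,4,0],"twist": 0},
    {"slide": [0,4,0],"twist": 0},
    {"slide": [0,4,0],"twist": 0},
    {"slide": [0,3,-1],"twist": 0},
    {"slide": [0,1,-3],"twist": 0},
    {"slide": [0,0,-3],"twist": 0},
    {"slide": [0,0,-2],"twist": 0},
    {"slide": [0,0,-1.5],"twist": 0},
    {"slide": [0,0,0],"twist": 0},
    {"slide": [0,0,0],"twist": 0}
  ]
}}

```text
clock: 15.32
eef_pos: [0.449, 0.3404, 0.0552]
tool_rot: [-0.0, 0.694, 0.72, -0.001]
contact_force: [-0.3, 0.9, -1.5]
gripper_width: 0.0219
grip_force: 40.0
```

Run:
```python
from h import *
T=load('t6')
s=robot.sense();print(s['clock'],s['eef_pos'].round(4))
R=[box(-.12,.145,.102,.1175,.05,.064),box(-.12,.145,-.1175,-.102,.05,.064),box(.13,.145,-.1175,.1175,.05,.064)]
print(fit([T],R,RAIL,[.556,-.006,np.radians(2.1)],0,r=60))
g=cv2.cvtColor(T['image'],cv2.COLOR_RGB2GRAY).astype(float)
for u in (300,320,340): print(u,g[130:152,u].astype(int))
for n in('t6','s6'):
    f=load(n); print(n,[proj(f,[.557+85e-3*.9993-y*.0366,-.006+.0031+y,.05]).round(1) for y in(.09,0,-.09)])
S=load('s6');gs=S['image'][:,:,2].astype(int)
for v in(170,185,200,210): print(v,gs[v,225:262])
print('jar',ray(T,206,259,.045),'tape',ray(T,222,129,.02))
```

```text
15.3167 [0.449  0.3404 0.0552]
(array([557.3,  -5.7]), np.float64(2.23), np.float64(0.212))
300 [ 66  59  64  88 117 146 151 153 148 150 151 152 152 151 150 129  79  63
  84  83  88  90]
320 [ 68  55  73  88 113 145 147 148 146 147 147 145 148 148 145 121  69  67
  83  86  87  86]
340 [ 59  55  75  87 114 140 140 142 144 145 143 146 145 145 133  93  52  67
  81  81  82  84]
t6 [array([290.7, 146.2]), array([319.5, 145.8]), array([348.2, 145.4])]
s6 [array([250.4, 220.4]), array([256.9, 193. ]), array([262.8, 168.3])]
170 [ 77  78  79  77  86 106 126 138 141 139 143 140 127  92  56  36  34  31
  27  37  64  79 101 129 150 155 156 156 153 156 156 157 155 154 155 155
 140]
185 [138 141 140 142 143 141 140 141 119  84  46  33  31  28  26  36  58  81
 102 134 153 158 156 157 156 156 157 156 159 160 159 158 148 119  73  66
  81]
200 [137 140 139 129 106  68  44  30  35  28  25  43  67  84  99 123 148 158
 157 156 156 159 158 158 163 162 161 160 158 145  97  57  75  90  92  88
  90]
210 [136 111  71  43  34  29  34  28  33  58  85  94 118 140 157 159 163 165
 162 163 161 163 162 159 164 164 156 127  78  59  77  91  90  91  93  91
  93]
jar [0.28188385 0.3370696  0.045     ] tape [0.69618044 0.3118032  0.02      ]
```

{"op": "servo_tool", "data": {
  "targets": [
    {"slide": [0,0.5,-0.7],"twist": 0},
    {"slide": [0,0,-0.5],"twist": 0},
    {"slide": [0,0,0],"twist": 0},
    {"slide": [0,0,0],"twist": 0},
    {"slide": [0,0,0],"twist": 0}
  ]
}}

```text
clock: 15.73
eef_pos: [0.4492, 0.3458, 0.0442]
tool_rot: [0.0, 0.694, 0.72, 0.0]
contact_force: [-0.2, -0.8, -2.9]
gripper_width: 0.0217
grip_force: 40.0
```

{"op": "servo_tool", "data": {
  "targets": [
    {"slide": [0,0,-0.2],"twist": 0},
    {"slide": [0,0,0],"twist": 0},
    {"slide": [0,0,0],"twist": 0},
    {"slide": [0,0,0],"twist": 0}
  ]
}}

```text
clock: 16.07
eef_pos: [0.449, 0.3457, 0.0418]
tool_rot: [0.0, 0.694, 0.72, 0.0]
contact_force: [-0.5, -0.8, -1.3]
gripper_width: 0.0217
grip_force: 40.0
```

{"op": "servo_tool", "data": {
  "targets": [
    {"slide": [0,0,0],"twist": 0},
    {"slide": [0,0,0],"twist": 0},
    {"slide": [0,0,0],"twist": 0},
    {"slide": [0,0,0],"twist": 0},
    {"slide": [0,0,0],"twist": 0},
    {"slide": [0,0,0],"twist": 0},
    {"slide": [0,0,0],"twist": 0},
    {"slide": [0,0,0],"twist": 0}
  ],
  "grip": -1
}}

```text
clock: 16.73
eef_pos: [0.449, 0.3457, 0.0418]
tool_rot: [0.0, 0.694, 0.72, 0.0]
contact_force: [-0.5, -0.1, 0.4]
gripper_width: 0.0706
grip_force: 0.0
```

{"op": "servo_tool", "data": {
  "targets": [
    {"slide": [0,0,2],"twist": 0},
    {"slide": [0,0,3],"twist": 0},
    {"slide": [0,0,3],"twist": 0},
    {"slide": [3.4,-0.4,0],"twist": -1.5},
    {"slide": [3.5,-0.4,0],"twist": -1.5},
    {"slide": [3.5,0,0],"twist": 0},
    {"slide": [0,0,-2],"twist": 0},
    {"slide": [0,0,-2],"twist": 0},
    {"slide": [0,0,0],"twist": 0},
    {"slide": [0,0,0],"twist": 0}
  ]
}}

```text
clock: 17.57
eef_pos: [0.5521, 0.3373, 0.0807]
tool_rot: [-0.001, 0.713, 0.702, -0.001]
contact_force: [0.3, -0.2, 0.7]
gripper_width: 0.0918
grip_force: 0.0
```

Run:
```python
from h import *
T=snap('top','t7');S=snap('side','s7')
s=robot.sense();print(s['clock'],s['eef_pos'].round(4),s['tool_rot'].round(3),s['gripper_width'])
a=S['image'][230:400,200:440,::-1]
cv2.imwrite('pics/s7c.png',cv2.resize(a,None,fx=3.3,fy=3.3,interpolation=cv2.INTER_CUBIC))
```

```text
17.6667 [0.5533 0.3381 0.0829] [0.    0.712 0.702 0.001] 0.09180541478208587
```

View pics/s7c.png

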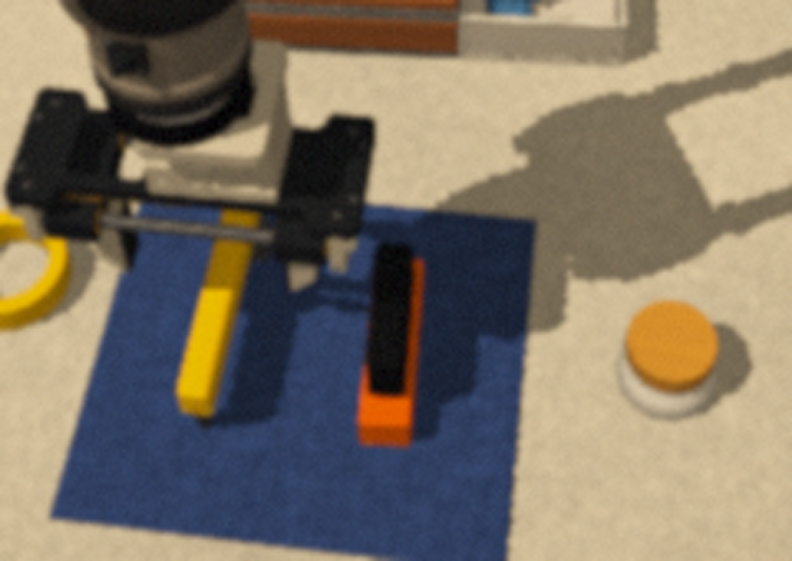

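The scraper stands upright on the blue mat (crop 388,340). The fingers straddle the yellow bar.

{"op": "servo_tool", "data": {
  "targets": [
    {"slide": [0,0,-1.5],"twist": 0},
    {"slide": [0,0,-1.5],"twist": 0},
    {"slide": [0,0,-1.3],"twist": 0},
    {"slide": [0,0,-0.8],"twist": 0},
    {"slide": [0,0,0],"twist": 0},
    {"slide": [0,0,0],"twist": 0}
  ]
}}

```text
clock: 18.17
eef_pos: [0.5533, 0.338, 0.0316]
tool_rot: [0.0, 0.713, 0.702, 0.0]
contact_force: [-0.4, -0.7, 0.2]
gripper_width: 0.092
grip_force: 0.0
```

{"op": "servo_tool", "data": {
  "targets": [
    {"slide": [0,0,0],"twist": 0},
    {"slide": [0,0,0],"twist": 0},
    {"slide": [0,0,0],"twist": 0},
    {"slide": [0,0,0],"twist": 0},
    {"slide": [0,0,0],"twist": 0},
    {"slide": [0,0,0],"twist": 0},
    {"slide": [0,0,0],"twist": 0},
    {"slide": [0,0,0],"twist": 0},
    {"slide": [0,0,0],"twist": 0},
    {"slide": [0,0,0],"twist": 0}
  ],
  "grip": 1,
  "force": 40
}}

```text
clock: 19.0
eef_pos: [0.553, 0.3377, 0.0307]
tool_rot: [0.0, 0.713, 0.702, -0.0]
contact_force: [0.3, -0.2, 0.3]
gripper_width: 0.0297
grip_force: 0.0
```

{"op": "servo_tool", "data": {
  "targets": [
    {"slide": [0,0,0],"twist": 0},
    {"slide": [0,0,0],"twist": 0},
    {"slide": [0,0,0],"twist": 0},
    {"slide": [0,0,0],"twist": 0},
    {"slide": [0,0,0],"twist": 0},
    {"slide": [0,0,0],"twist": 0},
    {"slide": [0,0,0],"twist": 0}
  ]
}}

```text
clock: 19.58
eef_pos: [0.5529, 0.3377, 0.0307]
tool_rot: [-0.0, 0.713, 0.702, -0.0]
contact_force: [-0.3, -0.8, -1.0]
gripper_width: 0.0194
grip_force: 40.0
```

{"op": "servo_tool", "data": {
  "targets": [
    {"slide": [0,0,1],"twist": 0},
    {"slide": [0,0,3],"twist": 0},
    {"slide": [0,0,4],"twist": 0},
    {"slide": [0,0,3.9],"twist": 0},
    {"slide": [0,-2,0],"twist": -6},
    {"slide": [0,-2,0],"twist": -6},
    {"slide": [0,-2,0],"twist": -6},
    {"slide": [0,-2,0],"twist": -6},
    {"slide": [0.2,-2,0],"twist": -6},
    {"slide": [0.2,-2,0],"twist": -6}
  ]
}}

```text
clock: 20.42
eef_pos: [0.5568, 0.2168, 0.1506]
tool_rot: [0.0, 0.896, 0.445, 0.0]
contact_force: [0.7, -0.1, -1.3]
gripper_width: 0.0199
grip_force: 40.0
```

{"op": "servo_tool", "data": {
  "targets": [
    {"slide": [0.3,-2,0],"twist": -6},
    {"slide": [0.3,-2,0],"twist": -6},
    {"slide": [0.3,-2,0],"twist": -6},
    {"slide": [0.3,-2,0],"twist": -6},
    {"slide": [0.3,-2,0],"twist": -6},
    {"slide": [0.3,-2,0],"twist": -6},
    {"slide": [0.3,-1,0],"twist": -6},
    {"slide": [0.2,-1,0],"twist": -6},
    {"slide": [0,-0.3,0],"twist": -3},
    {"slide": [0,0,0],"twist": 0}
  ]
}}

```text
clock: 21.25
eef_pos: [0.5802, 0.0737, 0.1504]
tool_rot: [0.0, 1.0, 0.017, 0.0]
contact_force: [0.1, 0.0, -2.3]
gripper_width: 0.0198
grip_force: 40.0
```

{"op": "servo_tool", "data": {
  "targets": [
    {"slide": [0,0,-2],"twist": 0},
    {"slide": [0,0,-1.5],"twist": 0},
    {"slide": [0,0,-1],"twist": 0},
    {"slide": [0,0,0],"twist": 0},
    {"slide": [0,0,0],"twist": 0}
  ]
}}

```text
clock: 21.67
eef_pos: [0.5799, 0.075, 0.1048]
tool_rot: [0.0, 1.0, 0.019, -0.0]
contact_force: [-0.2, 0.3, -1.1]
gripper_width: 0.0201
grip_force: 40.0
```

Run:
```python
from h import *
T=snap('top','t8');S=snap('side','s8')
s=robot.sense();print(s['clock'],s['eef_pos'].round(4),s['tool_rot'].round(4),s['contact_force'].round(1),s['gripper_width'],s['joint_positions'].round(2))
im=np.hstack([T['image'][115:235,240:400,::-1],S['image'][120:270,200:400,::-1][:120]])
a=cv2.resize(T['image'][120:230,270:370,::-1],None,fx=4,fy=4,interpolation=cv2.INTER_CUBIC)
b=cv2.resize(S['image'][150:260,215:315,::-1],None,fx=4,fy=4,interpolation=cv2.INTER_CUBIC)
cv2.imwrite('pics/c8.png',np.hstack([a,b]))
```

```text
21.7667 [0.5806 0.0749 0.1058] [1.000e-04 9.998e-01 1.870e-02 8.000e-04] [ 0.2 -0.1 -0.6] 0.019506863868514784 [-0.    0.57  1.52 -0.    1.06  1.53]
```

View pics/c8.png

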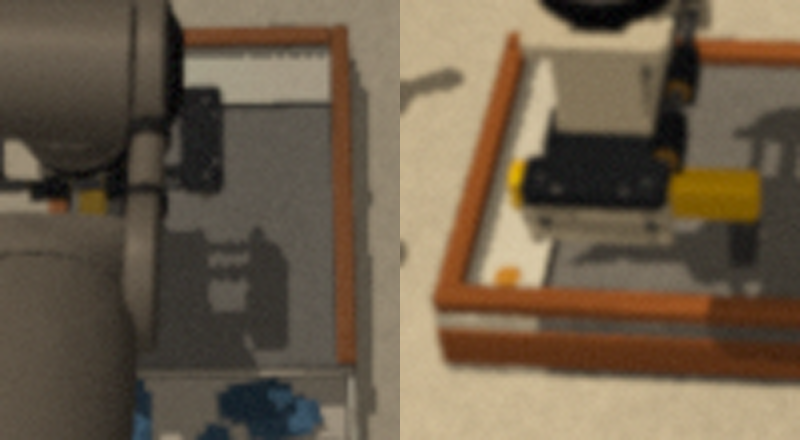

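The heel is visible at the low-x end (crop 745,235), so the nose points at the seam. The tip is hidden, so I estimate the tip offset from the ends of the yellow bar.

Run:
```python
from h import *
S=load('s8');tcp=np.array([.5802,.0749]);z=.105-.0277;th=np.radians(2.15)
m=mask(S,[((18,110,60),(36,255,255))],(275,195),45)
cols=m[185:215].sum(0); nz=np.nonzero(cols>1)[0]; print(nz.min(),nz.max())
# subpixel: yellow saturation profile on rows
b=S['image'].astype(int)
for v in(195,199,202): print(v,(b[v,238:250,0]-b[v,238:250,2]),(b[v,296:310,0]-b[v,296:310,2]))
R=np.array([[np.cos(th),-np.sin(th)],[np.sin(th),np.cos(th)]])
for d in(-.004,0,.004):
    out=[]
    for x in(-.07,.07):
        q=[proj(S,[*(tcp+R@[x+d,y]),z+h]) for y in(-.01,.01) for h in(.03,.056)]
        out.append(np.round(q,1).tolist())
    print(d,out)
```

```text
241 305
195 [ 39  31  40  78 148 183 160  85  20   1  -3   2] [129 136 138 133 138 135 135 127  97  47  18  15  16  12]
199 [ 33  31  38  57  85 120 120  71  17   4  -3   0] [126 127 128 125 125 127 127 125  97  52  22  15  14  12]
202 [34 36 46 50 56 67 72 56 41 34 33 29] [122 122 117 120 121 121 122 113  86  43  17  12  13  13]
-0.004 [[[307.0, 199.4], [306.5, 191.2], [306.1, 205.8], [305.6, 197.6]], [[245.7, 196.9], [244.2, 188.7], [244.1, 203.2], [242.5, 195.1]]]
0 [[[305.2, 199.3], [304.7, 191.1], [304.3, 205.7], [303.8, 197.6]], [[244.0, 196.8], [242.4, 188.7], [242.3, 203.1], [240.7, 195.0]]]
0.004 [[[303.5, 199.2], [302.9, 191.0], [302.5, 205.6], [301.9, 197.5]], [[242.2, 196.7], [240.7, 188.6], [240.6, 203.1], [238.9, 194.9]]]
```

{"op": "servo_tool", "data": {
  "targets": [
    {"slide": [-0.3,0,-1],"twist": 0},
    {"slide": [0,0,-1],"twist": 0},
    {"slide": [0,0,-0.4],"twist": 0},
    {"slide": [0,0,-0.2],"twist": 0},
    {"slide": [0,0,0],"twist": 0},
    {"slide": [0,0,0],"twist": 0},
    {"slide": [0,0,0],"twist": 0}
  ]
}}

```text
clock: 22.35
eef_pos: [0.5774, 0.0747, 0.0792]
tool_rot: [0.0, 1.0, 0.018, 0.0]
contact_force: [1.2, 0.5, -1.7]
gripper_width: 0.0201
grip_force: 40.0
```

{"op": "servo_tool", "data": {
  "targets": [
    {"slide": [0,0,-0.1],"twist": 0},
    {"slide": [0,0,0],"twist": 0},
    {"slide": [0,0,0],"twist": 0},
    {"slide": [0,0,0],"twist": 0}
  ]
}}

```text
clock: 22.68
eef_pos: [0.577, 0.0747, 0.0779]
tool_rot: [0.0, 1.0, 0.018, 0.0]
contact_force: [0.2, -0.2, -1.7]
gripper_width: 0.0198
grip_force: 40.0
```

{"op": "servo_tool", "data": {
  "targets": [
    {"slide": [0,0,-0.06],"twist": 0},
    {"slide": [0,0,0],"twist": 0},
    {"slide": [0,0,0],"twist": 0},
    {"slide": [0,0,0],"twist": 0}
  ]
}}

```text
clock: 23.02
eef_pos: [0.5771, 0.0747, 0.0776]
tool_rot: [0.0, 1.0, 0.018, 0.0]
contact_force: [-2.6, -0.7, 5.1]
gripper_width: 0.0199
grip_force: 40.0
```

{"op": "servo_tool", "data": {
  "targets": [
    {"slide": [0.006,-0.16,0],"twist": 0},
    {"slide": [0.006,-0.16,0],"twist": 0},
    {"slide": [0.006,-0.16,0],"twist": 0},
    {"slide": [0.006,-0.16,0],"twist": 0},
    {"slide": [0.006,-0.16,0],"twist": 0},
    {"slide": [0.006,-0.16,0],"twist": 0},
    {"slide": [0.006,-0.16,0],"twist": 0},
    {"slide": [0.006,-0.16,0],"twist": 0},
    {"slide": [0.006,-0.16,0],"twist": 0},
    {"slide": [0.006,-0.16,0],"twist": 0}
  ]
}}

```text
clock: 23.85
eef_pos: [0.5782, 0.0592, 0.0776]
tool_rot: [-0.001, 1.0, 0.018, 0.001]
contact_force: [0.3, 3.4, 3.8]
gripper_width: 0.0194
grip_force: 40.0
```

Run:
```python
from h import *
S=snap('side','s9');T=snap('top','t9')
s=robot.sense();print(s['clock'],s['eef_pos'].round(4),s['contact_force'].round(1))
th=np.radians(2.12);tip=s['eef_pos'][:2]+.06*np.array([np.cos(th),np.sin(th)]);print('tip',tip,'seam x',.640-.0375*(tip[1]+.003))
print(proj(S,[*tip,.05]),proj(T,[*tip,.05]))
b=cv2.resize(S['image'][150:250,215:345,::-1],None,fx=6,fy=6,interpolation=cv2.INTER_CUBIC)
cv2.imwrite('pics/c9.png',b)
```

```text
23.95 [0.5782 0.059  0.0776] [-0.   3.5  4.9]
tip [0.63813945 0.06122515] seam x 0.6375915570235791
[252.9309836 212.2454914] [298.98345261 146.51828822]
```

View pics/c9.png

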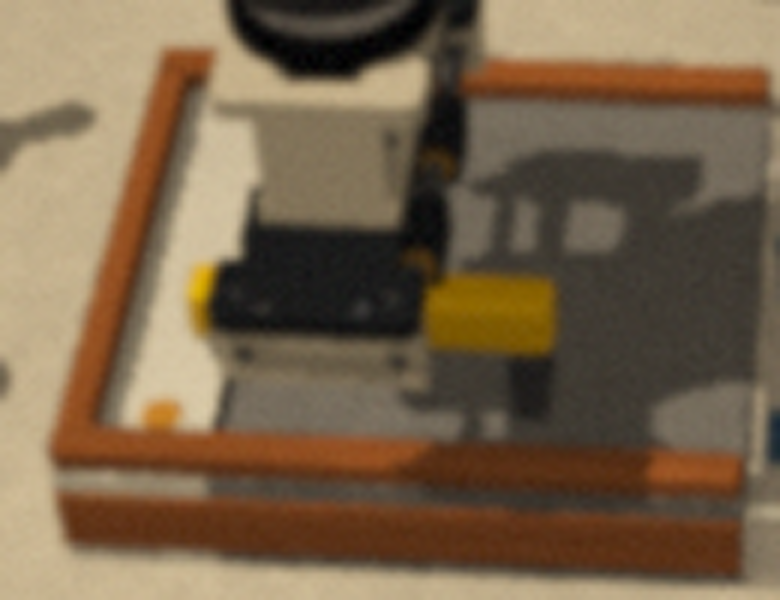

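The stylus stands on the shelf with about 5 N contact. The bar is level, and the estimated tip is 0.5 mm from the seam line. Continue slowly.

{"op": "servo_tool", "data": {
  "targets": [
    {"slide": [0.004,-0.16,0],"twist": 0},
    {"slide": [0.004,-0.16,0],"twist": 0},
    {"slide": [0.004,-0.16,0],"twist": 0},
    {"slide": [0.004,-0.16,0],"twist": 0},
    {"slide": [0.004,-0.16,0],"twist": 0},
    {"slide": [0.004,-0.16,0],"twist": 0},
    {"slide": [0.004,-0.16,0],"twist": 0},
    {"slide": [0.004,-0.16,0],"twist": 0},
    {"slide": [0.004,-0.16,0],"twist": 0},
    {"slide": [0.004,-0.16,0],"twist": 0}
  ]
}}

```text
clock: 24.78
eef_pos: [0.5786, 0.0432, 0.0776]
tool_rot: [-0.0, 1.0, 0.018, 0.001]
contact_force: [-0.4, 4.2, 6.0]
gripper_width: 0.0196
grip_force: 40.0
```

{"op": "servo_tool", "data": {
  "targets": [
    {"slide": [0.006,-0.16,0],"twist": 0},
    {"slide": [0.006,-0.16,0],"twist": 0},
    {"slide": [0.006,-0.16,0],"twist": 0},
    {"slide": [0.006,-0.16,0],"twist": 0},
    {"slide": [0.006,-0.16,0],"twist": 0},
    {"slide": [0.006,-0.16,0],"twist": 0},
    {"slide": [0.006,-0.16,0],"twist": 0},
    {"slide": [0.006,-0.16,0],"twist": 0},
    {"slide": [0.006,-0.16,0],"twist": 0},
    {"slide": [0.006,-0.16,0],"twist": 0}
  ]
}}

```text
clock: 25.62
eef_pos: [0.5792, 0.0272, 0.0776]
tool_rot: [-0.0, 1.0, 0.018, 0.001]
contact_force: [-0.8, 3.2, 5.4]
gripper_width: 0.0196
grip_force: 40.0
```

{"op": "servo_tool", "data": {
  "targets": [
    {"slide": [0.006,-0.16,0],"twist": 0},
    {"slide": [0.006,-0.16,0],"twist": 0},
    {"slide": [0.006,-0.16,0],"twist": 0},
    {"slide": [0.006,-0.16,0],"twist": 0},
    {"slide": [0.006,-0.16,0],"twist": 0},
    {"slide": [0.006,-0.16,0],"twist": 0},
    {"slide": [0.006,-0.16,0],"twist": 0},
    {"slide": [0.006,-0.16,0],"twist": 0},
    {"slide": [0.006,-0.16,0],"twist": 0},
    {"slide": [0.006,-0.16,0],"twist": 0}
  ]
}}

```text
clock: 26.45
eef_pos: [0.5797, 0.0112, 0.0776]
tool_rot: [-0.0, 1.0, 0.018, 0.001]
contact_force: [0.4, 3.7, 5.7]
gripper_width: 0.0195
grip_force: 40.0
```

{"op": "servo_tool", "data": {
  "targets": [
    {"slide": [0.006,-0.16,0],"twist": 0},
    {"slide": [0.006,-0.16,0],"twist": 0},
    {"slide": [0.006,-0.16,0],"twist": 0},
    {"slide": [0.006,-0.16,0],"twist": 0},
    {"slide": [0.006,-0.16,0],"twist": 0},
    {"slide": [0.006,-0.16,0],"twist": 0},
    {"slide": [0.006,-0.16,0],"twist": 0},
    {"slide": [0.006,-0.16,0],"twist": 0},
    {"slide": [0.006,-0.16,0],"twist": 0},
    {"slide": [0.006,-0.16,0],"twist": 0}
  ]
}}

```text
clock: 27.28
eef_pos: [0.5803, -0.0048, 0.0776]
tool_rot: [-0.0, 1.0, 0.018, 0.001]
contact_force: [0.2, 3.6, 5.0]
gripper_width: 0.0199
grip_force: 40.0
```

Run:
```python
from h import *
S=snap('side','s10');s=robot.sense();t=s['eef_pos']
R=np.array([[np.cos(.037),-np.sin(.037)],[np.sin(.037),np.cos(.037)]])
c=proj(S,[*t[:2],.09]);m=mask(S,[((18,110,60),(36,255,255))],c,50)
ys,xs=np.nonzero(m)
L=xs<c[0]-20;Rr=xs>c[0]+15
print('obs L',xs[L].min(),xs[L].max(),ys[L].min(),ys[L].max(),'R',xs[Rr].min(),xs[Rr].max(),ys[Rr].min(),ys[Rr].max())
for x in(-.07,.07): print(np.round([proj(S,[*(t[:2]+R@[x,y]),.05+h]) for y in(-.01,.01) for h in(.03,.056)],1).tolist())
th=.037;tip=t[:2]+.06*np.array([np.cos(th),np.sin(th)]);print('tip',tip,'seam x',.640-.0375*(tip[1]+.003))
```

```text
obs L 250 256 133 187 R 296 329 132 189
[[310.3, 183.5], [309.8, 175.6], [309.5, 189.3], [309.0, 181.4]]
[[252.8, 181.2], [251.5, 173.4], [251.3, 187.0], [250.0, 179.1]]
tip [ 0.64030029 -0.00289013] seam x 0.6399958796995655
```

Still aligned: tip x is 640.3 against the seam at 640.0. Continue to the far end.

{"op": "servo_tool", "data": {
  "targets": [
    {"slide": [0.006,-0.16,0],"twist": 0},
    {"slide": [0.006,-0.16,0],"twist": 0},
    {"slide": [0.006,-0.16,0],"twist": 0},
    {"slide": [0.006,-0.16,0],"twist": 0},
    {"slide": [0.006,-0.16,0],"twist": 0},
    {"slide": [0.006,-0.16,0],"twist": 0},
    {"slide": [0.006,-0.16,0],"twist": 0},
    {"slide": [0.006,-0.16,0],"twist": 0},
    {"slide": [0.006,-0.16,0],"twist": 0},
    {"slide": [0.006,-0.16,0],"twist": 0}
  ]
}}

```text
clock: 28.17
eef_pos: [0.5809, -0.0208, 0.0776]
tool_rot: [-0.0, 1.0, 0.018, 0.001]
contact_force: [-0.1, 2.9, 5.9]
gripper_width: 0.0199
grip_force: 40.0
```

{"op": "servo_tool", "data": {
  "targets": [
    {"slide": [0.006,-0.16,0],"twist": 0},
    {"slide": [0.006,-0.16,0],"twist": 0},
    {"slide": [0.006,-0.16,0],"twist": 0},
    {"slide": [0.006,-0.16,0],"twist": 0},
    {"slide": [0.006,-0.16,0],"twist": 0},
    {"slide": [0.006,-0.16,0],"twist": 0},
    {"slide": [0.006,-0.16,0],"twist": 0},
    {"slide": [0.006,-0.16,0],"twist": 0},
    {"slide": [0.006,-0.16,0],"twist": 0},
    {"slide": [0.006,-0.16,0],"twist": 0}
  ]
}}

```text
clock: 29.0
eef_pos: [0.5815, -0.0368, 0.0776]
tool_rot: [-0.0, 1.0, 0.018, 0.001]
contact_force: [0.1, 4.7, 5.2]
gripper_width: 0.0196
grip_force: 40.0
```

{"op": "servo_tool", "data": {
  "targets": [
    {"slide": [0.006,-0.16,0],"twist": 0},
    {"slide": [0.006,-0.16,0],"twist": 0},
    {"slide": [0.006,-0.16,0],"twist": 0},
    {"slide": [0.006,-0.16,0],"twist": 0},
    {"slide": [0.006,-0.16,0],"twist": 0},
    {"slide": [0.006,-0.16,0],"twist": 0},
    {"slide": [0.006,-0.16,0],"twist": 0},
    {"slide": [0.006,-0.16,0],"twist": 0},
    {"slide": [0.006,-0.16,0],"twist": 0},
    {"slide": [0.006,-0.16,0],"twist": 0}
  ]
}}

```text
clock: 29.83
eef_pos: [0.5821, -0.0528, 0.0776]
tool_rot: [-0.0, 1.0, 0.018, 0.001]
contact_force: [-1.1, 4.0, 5.1]
gripper_width: 0.0194
grip_force: 40.0
```

{"op": "servo_tool", "data": {
  "targets": [
    {"slide": [0.006,-0.16,0],"twist": 0},
    {"slide": [0.006,-0.16,0],"twist": 0},
    {"slide": [0.006,-0.16,0],"twist": 0},
    {"slide": [0.006,-0.16,0],"twist": 0},
    {"slide": [0.006,-0.16,0],"twist": 0},
    {"slide": [0.006,-0.16,0],"twist": 0},
    {"slide": [0.006,-0.16,0],"twist": 0},
    {"slide": [0.006,-0.16,0],"twist": 0},
    {"slide": [0.006,-0.16,0],"twist": 0},
    {"slide": [0.006,-0.16,0],"twist": 0}
  ]
}}

```text
clock: 30.67
eef_pos: [0.5827, -0.0688, 0.0776]
tool_rot: [-0.0, 1.0, 0.018, 0.001]
contact_force: [-0.0, 3.6, 5.7]
gripper_width: 0.0194
grip_force: 40.0
```

{"op": "servo_tool", "data": {
  "targets": [
    {"slide": [0.006,-0.16,0],"twist": 0},
    {"slide": [0.006,-0.16,0],"twist": 0},
    {"slide": [0.006,-0.16,0],"twist": 0},
    {"slide": [0.006,-0.16,0],"twist": 0},
    {"slide": [0.006,-0.16,0],"twist": 0},
    {"slide": [0.006,-0.16,0],"twist": 0},
    {"slide": [0,0,0],"twist": 0},
    {"slide": [0,0,0],"twist": 0},
    {"slide": [0,0,0],"twist": 0}
  ]
}}

```text
clock: 31.42
eef_pos: [0.583, -0.0787, 0.0776]
tool_rot: [-0.0, 1.0, 0.018, 0.001]
contact_force: [0.1, 2.8, 5.2]
gripper_width: 0.0198
grip_force: 40.0
```

Run:
```python
from h import *
s=robot.sense();t=s['eef_pos'];th=.037
tip=t[:2]+.06*np.array([np.cos(th),np.sin(th)]);print(s['clock'],t,'tip',tip,'seam x',.640-.0375*(tip[1]+.003),s['contact_force'])
```

```text
31.4167 [ 0.5830298  -0.07866738  0.07761602] tip [ 0.64298874 -0.07644789] seam x 0.6427542957178121 [0.13793373 2.7566979  5.23510976]
```

{"op": "servo_tool", "data": {
  "targets": [
    {"slide": [0.006,-0.16,0],"twist": 0},
    {"slide": [0.006,-0.16,0],"twist": 0},
    {"slide": [0.006,-0.16,0],"twist": 0},
    {"slide": [0.006,-0.16,0],"twist": 0},
    {"slide": [0,0,0],"twist": 0},
    {"slide": [0,0,0],"twist": 0},
    {"slide": [0,0,1],"twist": 0},
    {"slide": [0,0,3],"twist": 0},
    {"slide": [0,0,3.5],"twist": 0}
  ]
}}

```text
clock: 32.17
eef_pos: [0.581, -0.0852, 0.1507]
tool_rot: [-0.001, 1.0, 0.018, -0.003]
contact_force: [-0.1, -1.4, -1.1]
gripper_width: 0.0194
grip_force: 40.0
```

{"op": "servo_tool", "data": {
  "targets": [
    {"slide": [-0.3,3.8,0],"twist": 7},
    {"slide": [-0.3,3.8,0],"twist": 7},
    {"slide": [-0.3,3.8,0],"twist": 7},
    {"slide": [-0.3,3.8,0],"twist": 7},
    {"slide": [-0.3,3.8,0],"twist": 7},
    {"slide": [-0.3,3.8,0],"twist": 7},
    {"slide": [-0.3,3.8,0],"twist": 7},
    {"slide": [-0.3,3.8,0],"twist": 7},
    {"slide": [-0.3,3.8,0],"twist": 7},
    {"slide": [-0.3,3.8,0],"twist": 7}
  ]
}}

```text
clock: 33.0
eef_pos: [0.5523, 0.2962, 0.1522]
tool_rot: [0.0, 0.807, 0.591, -0.0]
contact_force: [-0.0, -0.2, -1.6]
gripper_width: 0.0198
grip_force: 40.0
```

{"op": "servo_tool", "data": {
  "targets": [
    {"slide": [0,3,0],"twist": 7},
    {"slide": [0,1.3,0],"twist": 7},
    {"slide": [0,0,-1],"twist": 3},
    {"slide": [0,0,-3],"twist": 0},
    {"slide": [0,0,-3],"twist": 0},
    {"slide": [0,0,-2.5],"twist": 0},
    {"slide": [0,0,0],"twist": 0},
    {"slide": [0,0,0],"twist": 0},
    {"slide": [0,0,0],"twist": 0}
  ]
}}

```text
clock: 33.75
eef_pos: [0.5539, 0.338, 0.0588]
tool_rot: [0.001, 0.713, 0.701, 0.001]
contact_force: [-0.1, 0.0, -0.9]
gripper_width: 0.0198
grip_force: 40.0
```

{"op": "servo_tool", "data": {
  "targets": [
    {"slide": [0,0,-1.2],"twist": 0},
    {"slide": [0,0,-0.9],"twist": 0},
    {"slide": [0,0,-0.4],"twist": 0},
    {"slide": [0,0,0],"twist": 0},
    {"slide": [0,0,0],"twist": 0},
    {"slide": [0,0,0],"twist": 0}
  ]
}}

```text
clock: 34.25
eef_pos: [0.553, 0.3378, 0.0324]
tool_rot: [0.0, 0.713, 0.702, 0.0]
contact_force: [-0.5, 0.1, -1.7]
gripper_width: 0.02
grip_force: 40.0
```

{"op": "servo_tool", "data": {
  "targets": [
    {"slide": [0,0,-0.15],"twist": 0},
    {"slide": [0,0,0],"twist": 0},
    {"slide": [0,0,0],"twist": 0},
    {"slide": [0,0,0],"twist": 0}
  ]
}}

```text
clock: 34.58
eef_pos: [0.5528, 0.3377, 0.0308]
tool_rot: [0.0, 0.713, 0.702, 0.0]
contact_force: [-0.0, 0.3, -1.5]
gripper_width: 0.0196
grip_force: 40.0
```

{"op": "servo_tool", "data": {
  "targets": [
    {"slide": [0,0,0],"twist": 0},
    {"slide": [0,0,0],"twist": 0},
    {"slide": [0,0,0],"twist": 0},
    {"slide": [0,0,0],"twist": 0},
    {"slide": [0,0,0],"twist": 0},
    {"slide": [0,0,0],"twist": 0},
    {"slide": [0,0,0],"twist": 0},
    {"slide": [0,0,0],"twist": 0},
    {"slide": [0,0,0],"twist": 0}
  ],
  "grip": -1
}}

```text
clock: 35.33
eef_pos: [0.5528, 0.3377, 0.0306]
tool_rot: [0.0, 0.713, 0.702, 0.0]
contact_force: [0.1, -1.7, 0.0]
gripper_width: 0.0755
grip_force: 0.0
```

{"op": "servo_tool", "data": {
  "targets": [
    {"slide": [0,0,1],"twist": 0},
    {"slide": [0,0,3],"twist": 0},
    {"slide": [0,0,4],"twist": 0},
    {"slide": [0,0,4],"twist": 0},
    {"slide": [0,0,4],"twist": 0},
    {"slide": [-0.8,-4,0],"twist": -7},
    {"slide": [-0.8,-4,0],"twist": -7},
    {"slide": [-0.8,-4,0],"twist": -7},
    {"slide": [-0.8,-4,0],"twist": -7},
    {"slide": [-0.8,-4,0],"twist": -7}
  ]
}}

```text
clock: 36.17
eef_pos: [0.5121, 0.1362, 0.1916]
tool_rot: [0.0, 0.892, 0.452, 0.001]
contact_force: [1.5, 0.6, -0.1]
gripper_width: 0.0917
grip_force: 0.0
```

Run:
```python
from h import *
T=snap('top','t11');S=snap('side','s11');s=robot.sense();print(s['clock'],s['eef_pos'].round(4),s['tool_rot'].round(3))
print('TS mid',fit([T],STR(.18),[((10,110,60),(28,255,255))],[.517,-.303,np.radians(171)],.003,r=36))
print(fit([S],STR(.18),[((10,110,60),(28,255,255))],[.517,-.303,np.radians(171)],.003,r=45))
hsv=cv2.cvtColor(T['image'],cv2.COLOR_RGB2HSV);m=cv2.inRange(hsv,(10,80,60),(28,255,255))
m[:,:400]=0;m[:,424:]=0;m[:150]=0;m[235:]=0
ys,xs=np.nonzero(m);P=np.array([ray(T,x,y,.015)[:2]*1000 for x,y in zip(xs,ys)]).astype(np.float32);print(len(P),P.mean(0),cv2.minAreaRect(P))
```

```text
36.2667 [0.5119 0.1329 0.1917] [ 0.001  0.893  0.451 -0.   ]
TS mid (array([ 517.7, -303.4]), np.float64(171.21), np.float64(0.579))
(array([ 510.8, -304.3]), np.float64(169.68), np.float64(1.043))
483 [ 516.72394 -302.7181 ] ((517.165283203125, -302.7342834472656), (27.079750061035156, 182.09951782226562), 81.1620864868164)
```

View pics/s11.png

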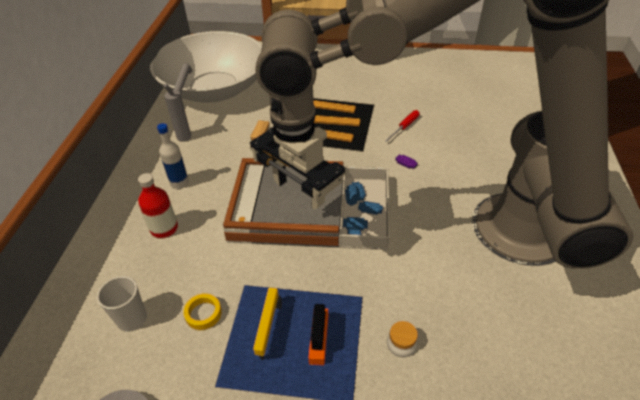

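Both tools stand on the blue mat, and the jar and tape are unmoved. Strip identity in the top view: 413,189 = 180 mm, 434,189 = 215 mm (too long for the 204 mm gap), 456,194 = 145 mm. I take the one at 413,189.

{"op": "servo_tool", "data": {
  "targets": [
    {"slide": [0,-4,0],"twist": -6.3},
    {"slide": [0,-4,0],"twist": -6.3},
    {"slide": [0,-4,0],"twist": -6.3},
    {"slide": [0,-4,0],"twist": -6.3},
    {"slide": [0,-4,0],"twist": -6.3},
    {"slide": [0,-4,0],"twist": -6.3},
    {"slide": [0,-4,0],"twist": -6.3},
    {"slide": [0,-4,0],"twist": -6.3},
    {"slide": [0,-4,0],"twist": -6.3},
    {"slide": [0,-4,0],"twist": -6.2}
  ],
  "grip": 0
}}

```text
clock: 37.1
eef_pos: [0.513, -0.2639, 0.1915]
tool_rot: [0.0, 0.997, -0.079, 0.001]
contact_force: [1.7, 0.6, 0.4]
gripper_width: 0.0464
grip_force: 0.0
```

{"op": "servo_tool", "data": {
  "targets": [
    {"slide": [0.5,-3.6,-1],"twist": 0},
    {"slide": [0,0,-4],"twist": 0},
    {"slide": [0,0,-4],"twist": 0},
    {"slide": [0,0,0],"twist": 0},
    {"slide": [0,0,0],"twist": 0},
    {"slide": [0,0,0],"twist": 0}
  ]
}}

```text
clock: 37.6
eef_pos: [0.5192, -0.2985, 0.103]
tool_rot: [0.001, 0.997, -0.076, 0.001]
contact_force: [-1.1, 0.0, 0.6]
gripper_width: 0.0455
grip_force: 0.0
```

Run:
```python
from h import *
T=snap('top','t12');S=snap('side','s12');s=robot.sense();print(s['clock'],s['eef_pos'].round(4),s['tool_rot'].round(4),s['gripper_width'],s['joint_positions'].round(2))
a=cv2.resize(T['image'][140:245,380:485,::-1],None,fx=3.8,fy=3.8,interpolation=cv2.INTER_CUBIC)
b=cv2.resize(S['image'][60:165,255:360,::-1],None,fx=3.8,fy=3.8,interpolation=cv2.INTER_CUBIC)
cv2.imwrite('pics/c12.png',np.hstack([a,b]))
```

```text
37.7 [ 0.5195 -0.2987  0.1038] [ 0.0015  0.9971 -0.0761  0.0022] 0.04564878004013755 [-0.65  0.59  1.48 -0.    1.07  1.07]
```

View pics/c12.png

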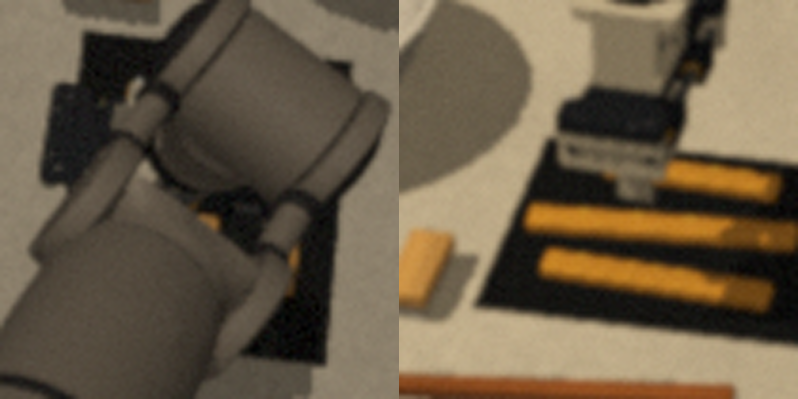

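Fingers (46 mm opening) align with the near strip, and the neighbouring long strip is clear. Descend.

{"op": "servo_tool", "data": {
  "targets": [
    {"slide": [-0.1,-0.5,-2],"twist": 0},
    {"slide": [0,0,-2],"twist": 0},
    {"slide": [0,0,-2],"twist": 0},
    {"slide": [0,0,-1.5],"twist": 0},
    {"slide": [0,0,-1],"twist": 0},
    {"slide": [0,0,0],"twist": 0},
    {"slide": [0,0,0],"twist": 0},
    {"slide": [0,0,-0.9],"twist": 0},
    {"slide": [0,0,0],"twist": 0},
    {"slide": [0,0,0],"twist": 0}
  ]
}}

```text
clock: 38.53
eef_pos: [0.5169, -0.3033, 0.0069]
tool_rot: [0.0, 0.997, -0.077, 0.0]
contact_force: [0.3, 0.6, -1.0]
gripper_width: 0.0456
grip_force: 0.0
```

{"op": "servo_tool", "data": {
  "targets": [
    {"slide": [0,0,-0.1],"twist": 0},
    {"slide": [0,0,0],"twist": 0},
    {"slide": [0,0,0],"twist": 0},
    {"slide": [0,0,0],"twist": 0},
    {"slide": [0,0,0],"twist": 0},
    {"slide": [0,0,0],"twist": 0},
    {"slide": [0,0,0],"twist": 0},
    {"slide": [0,0,0],"twist": 0},
    {"slide": [0,0,0],"twist": 0},
    {"slide": [0,0,0],"twist": 0}
  ],
  "grip": 1,
  "force": 45
}}

```text
clock: 39.37
eef_pos: [0.5169, -0.3033, 0.0058]
tool_rot: [0.0, 0.997, -0.077, 0.0]
contact_force: [-0.3, 0.7, 1.4]
gripper_width: 0.0233
grip_force: 45.0
```

{"op": "servo_tool", "data": {
  "targets": [
    {"slide": [0,0,0.3],"twist": 0},
    {"slide": [0,0,1.5],"twist": 0},
    {"slide": [0,0,3],"twist": 0},
    {"slide": [0,0,4],"twist": 0},
    {"slide": [0,0,4],"twist": 0},
    {"slide": [0,0,0],"twist": 0},
    {"slide": [0,0,0],"twist": 0}
  ]
}}

```text
clock: 39.95
eef_pos: [0.5179, -0.304, 0.1363]
tool_rot: [0.002, 0.997, -0.077, 0.002]
contact_force: [0.0, 0.4, -0.7]
gripper_width: 0.0235
grip_force: 45.0
```

Run:
```python
from h import *
S=snap('side','s13');s=robot.sense();print(s['clock'],s['eef_pos'].round(4),s['tool_rot'].round(4),s['gripper_width'],s['contact_force'].round(1))
b=cv2.resize(S['image'][60:180,200:360,::-1],None,fx=3.8,fy=3.8,interpolation=cv2.INTER_CUBIC)
cv2.imwrite('pics/c13.png',b)
```

```text
40.0 [ 0.5167 -0.3032  0.134 ] [ 3.000e-04  9.971e-01 -7.670e-02  3.000e-04] 0.02345747965610098 [ 0.1 -0.1 -2. ]
```

View pics/c13.png

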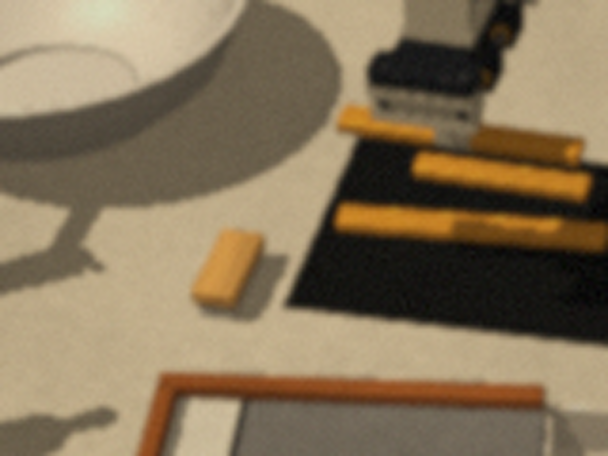

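The strip is held level at its middle, and the two others are still on the black mat. I have now viewed 15 pictures, one more than the 14 allowed (I lost count), so the remaining checks are numeric only. Next, the grip offset along the strip.

Run:
```python
from h import *
S=load('s13');t=np.array([.5168,-.3032,.1342]);th=np.radians(-8.8);z=t[2]-.0028
m=mask(S,[((10,110,60),(28,255,255))],(318,96),50)
n,l,st,c=cv2.connectedComponentsWithStats(m.astype(np.uint8))
for i in range(1,n):
    if st[i,4]>20: print(st[i],c[i].round(1))
u=np.array([np.cos(th),np.sin(th)]);v=np.array([-u[1],u[0]])
for d in(-.004,0,.004):
    print(d,[np.round([proj(S,[*(t[:2]+u*(e*.09+d)+v*w),z+h]) for w in(-.012,.012) for h in(0,.012)],1).tolist() for e in(1,-1)])
```

```text
[268  46   9  10  83] [271.7  50.6]
[288  87  68  27 836] [326.8 100.7]
[287 113  74  13 600] [322.9 119.1]
-0.004 [[[292.4, 90.9], [292.1, 87.2], [289.7, 95.7], [289.4, 92.0]], [[355.6, 99.8], [355.7, 96.0], [353.6, 104.8], [353.7, 101.0]]]
0 [[[291.0, 90.7], [290.7, 87.0], [288.4, 95.5], [288.1, 91.8]], [[354.2, 99.6], [354.3, 95.8], [352.2, 104.6], [352.3, 100.8]]]
0.004 [[[289.7, 90.5], [289.4, 86.8], [287.0, 95.3], [286.7, 91.6]], [[352.7, 99.4], [352.8, 95.6], [350.7, 104.4], [350.8, 100.6]]]
```

{"op": "servo_tool", "data": {
  "targets": [
    {"slide": [0.8,2,0],"twist": 6.7},
    {"slide": [0.8,2,0],"twist": 6.7},
    {"slide": [0.8,2,0],"twist": 6.7},
    {"slide": [0.8,2,0],"twist": 6.7},
    {"slide": [0.8,2,0],"twist": 6.7},
    {"slide": [0.8,2,0],"twist": 6.7},
    {"slide": [0.8,2,0],"twist": 6.7},
    {"slide": [0.8,2,0],"twist": 6.7},
    {"slide": [0.8,2,0],"twist": 6.7},
    {"slide": [0.8,2,0],"twist": 6.7}
  ]
}}

```text
clock: 40.83
eef_pos: [0.5957, -0.1018, 0.1311]
tool_rot: [-0.002, 0.872, 0.489, -0.002]
contact_force: [-0.1, -0.5, -1.2]
gripper_width: 0.0231
grip_force: 45.0
```

{"op": "servo_tool", "data": {
  "targets": [
    {"slide": [0.8,2,0],"twist": 6.7},
    {"slide": [0.8,2,0],"twist": 6.7},
    {"slide": [0.8,2,0],"twist": 6.7},
    {"slide": [0.8,2,0],"twist": 6.7},
    {"slide": [0.8,2,0],"twist": 6.7},
    {"slide": [0.3,0,0],"twist": 0.4},
    {"slide": [0,0,-2],"twist": 0},
    {"slide": [0,0,0],"twist": 0},
    {"slide": [0,0,0],"twist": 0},
    {"slide": [0,0,0],"twist": 0}
  ]
}}

```text
clock: 41.67
eef_pos: [0.6393, -0.0039, 0.113]
tool_rot: [-0.001, 0.695, 0.719, -0.001]
contact_force: [0.6, -0.8, -0.7]
gripper_width: 0.0236
grip_force: 45.0
```

Run:
```python
from h import *
S=snap('side','s14');T=snap('top','t14');s=robot.sense();t=s['eef_pos'];q=s['tool_rot'];yaw=2*np.arctan2(q[2],q[1])
print(s['clock'],t.round(4),np.degrees(yaw).round(2),s['gripper_width'],s['contact_force'].round(1))
z=t[2]-.0028;u=np.array([np.cos(yaw),np.sin(yaw)]);v=np.array([-u[1],u[0]])
for n,f in(('S',S),('T',T)):
    c=proj(f,[*t[:2],z]);m=mask(f,[((10,110,50),(28,255,255))],c,55)
    k,l,st,ce=cv2.connectedComponentsWithStats(m.astype(np.uint8))
    print(n,c.round(1),[(st[i].tolist(),ce[i].round(0).tolist()) for i in range(1,k) if st[i,4]>10])
    print([np.round([proj(f,[*(t[:2]+u*e*.09+v*w),z+h]) for w in(-.012,.012) for h in(0,.012)],1).tolist() for e in(1,-1)])
```

```text
41.7667 [ 0.6399 -0.0039  0.1141] 92.03 0.023492107983513515 [-0.1  0.6 -0.4]
S [254.9 174.5] [([287, 119, 22, 4, 73], [299.0, 120.0]), ([235, 135, 4, 5, 18], [236.0, 137.0]), ([231, 148, 33, 4, 61], [244.0, 150.0]), ([267, 155, 19, 11, 128], [275.0, 162.0]), ([243, 158, 18, 44, 460], [252.0, 181.0]), ([287, 159, 22, 8, 139], [298.0, 163.0]), ([223, 167, 86, 62, 948], [251.0, 214.0])]
[[[242.6, 201.6], [241.9, 197.9], [253.2, 202.1], [252.6, 198.3]], [[256.4, 149.7], [255.8, 146.0], [265.9, 150.0], [265.4, 146.3]]]
T [319.8 142.1] [([282, 127, 8, 23, 101], [284.0, 136.0]), ([298, 127, 9, 5, 38], [302.0, 129.0]), ([346, 126, 13, 71, 362], [355.0, 160.0]), ([296, 138, 11, 9, 92], [301.0, 142.0]), ([343, 138, 7, 8, 56], [346.0, 142.0])]
[[[289.8, 138.5], [289.5, 137.6], [289.8, 146.4], [289.6, 145.5]], [[349.8, 137.8], [350.1, 136.8], [349.9, 145.6], [350.2, 144.8]]]
```

{"op": "servo_tool", "data": {
  "targets": [
    {"slide": [0,0.1,-1.5],"twist": 0},
    {"slide": [0,0,-1.5],"twist": 0},
    {"slide": [0,0,-1.3],"twist": 0},
    {"slide": [0,0,-0.9],"twist": 0},
    {"slide": [0,0,-0.5],"twist": 0},
    {"slide": [0,0,0],"twist": 0},
    {"slide": [0,0,0],"twist": 0},
    {"slide": [0,0,0],"twist": 0}
  ]
}}

```text
clock: 42.43
eef_pos: [0.6404, -0.0024, 0.0576]
tool_rot: [0.001, 0.694, 0.72, 0.001]
contact_force: [0.2, -0.9, -1.0]
gripper_width: 0.0235
grip_force: 45.0
```

{"op": "servo_tool", "data": {
  "targets": [
    {"slide": [0,0,-0.3],"twist": 0},
    {"slide": [0,0,-0.1],"twist": 0},
    {"slide": [0,0,0],"twist": 0},
    {"slide": [0,0,0],"twist": 0},
    {"slide": [0,0,0],"twist": 0}
  ]
}}

```text
clock: 42.85
eef_pos: [0.6399, -0.0023, 0.0528]
tool_rot: [0.0, 0.694, 0.72, 0.0]
contact_force: [-0.4, 0.3, -0.5]
gripper_width: 0.0232
grip_force: 45.0
```

{"op": "servo_tool", "data": {
  "targets": [
    {"slide": [0,0,0],"twist": 0},
    {"slide": [0,0,0],"twist": 0},
    {"slide": [0,0,0],"twist": 0},
    {"slide": [0,0,0],"twist": 0},
    {"slide": [0,0,0],"twist": 0},
    {"slide": [0,0,0],"twist": 0}
  ],
  "grip": 0.26
}}

```text
clock: 43.35
eef_pos: [0.6398, -0.0023, 0.0526]
tool_rot: [0.0, 0.694, 0.72, 0.0]
contact_force: [-0.3, -0.4, 0.2]
gripper_width: 0.0338
grip_force: 0.0
```

{"op": "servo_tool", "data": {
  "targets": [
    {"slide": [0,0,0.3],"twist": 0},
    {"slide": [0,0,1],"twist": 0},
    {"slide": [0,0,3],"twist": 0},
    {"slide": [0,0,4],"twist": 0},
    {"slide": [0,0,4],"twist": 0},
    {"slide": [-0.5,-4,2],"twist": 0},
    {"slide": [-1,-4,0],"twist": 0},
    {"slide": [-1,-4,0],"twist": 0},
    {"slide": [-1,-4,0],"twist": 0},
    {"slide": [-1,-4,0],"twist": 0}
  ]
}}

```text
clock: 44.18
eef_pos: [0.5946, -0.2009, 0.1956]
tool_rot: [0.001, 0.694, 0.72, 0.0]
contact_force: [0.4, -1.0, -0.4]
gripper_width: 0.0339
grip_force: 0.0
```

{"op": "servo_tool", "data": {
  "targets": [
    {"slide": [-1,-4,0],"twist": 0},
    {"slide": [-1,-4,0],"twist": 0},
    {"slide": [-1,-4,0],"twist": 0},
    {"slide": [-1,-4,0],"twist": 0},
    {"slide": [0,0,0],"twist": 0},
    {"slide": [0,0,0],"twist": 0}
  ]
}}

```text
clock: 44.68
eef_pos: [0.5541, -0.3617, 0.1946]
tool_rot: [0.0, 0.696, 0.719, 0.0]
contact_force: [0.4, 0.3, 0.0]
gripper_width: 0.0342
grip_force: 0.0
```

Run:
```python
from h import *
T=snap('top','t15');S=snap('side','s15');s=robot.sense();print(s['clock'],s['eef_pos'].round(3),s['contact_force'].round(1))
T0=load('top0')
# brass strip on shelf: exclude rails by hue/brightness
B=[((11,110,80),(28,255,255))]
for n,f in(('T',T),('S',S)):
    m=mask(f,B,proj(f,[.64,-.003,.062]),36 if n=='T' else 40)
    k,l,st,ce=cv2.connectedComponentsWithStats(m.astype(np.uint8)); print(n,[(st[i].tolist(),ce[i].round(1).tolist()) for i in range(1,k) if st[i,4]>15])
    u=np.array([-.0375,.9993]);v=np.array([.9993,.0375])
    print('pred',[np.round([proj(f,[*(np.array([.640,-.0028])+u*e*.09+v*w),.05+h]) for w in(-.012,.012) for h in(0,.012)],1).tolist() for e in(1,-1)])
# inner rail faces on the row through the strip, top cam
hsv=cv2.cvtColor(T['image'],cv2.COLOR_RGB2HSV)
for v in(141,142,143): print(v,T['image'][v,278:296].tolist() if v==142 else '', T['image'][v,344:362].tolist() if v==142 else '')
# bystanders / tools / other strips: image change vs start
for nm,p in dict(jar=[.282,.337,.045],tape=[.696,.312,.02],brush=[.67,-.28,.03],driver=[.33,-.36,.02],long=[.518,-.369,.015],short=[.503,-.439,.015],purple=[.34,-.2,.01]).items():
    x,y=np.int32(proj(T,p)); a=T['image'][y-14:y+14,x-14:x+14].astype(int);b=T0['image'][y-14:y+14,x-14:x+14].astype(int);print(nm,(x,y),np.abs(a-b).mean().round(1))
d=np.radians
print('sty',fit([S],STY,YEL,[.553,.338,d(89)],.003),'scr',fit([S],SCR,ORB,[.449,.346,d(2)],.003))
m=mask(S,[((95,80,50),(115,255,255))],proj(S,[.556,-.006,.05]),70);k,l,st,ce=cv2.connectedComponentsWithStats(m.astype(np.uint8));print('blue',[(st[i,4],ce[i].round(0).tolist(),ray(S,*ce[i],.04).round(3).tolist()) for i in range(1,k) if st[i,4]>15])
```

```text
44.7833 [ 0.555 -0.359  0.195] [-0.9  0.7 -0.3]
T [([283, 127, 72, 54, 592], [312.8, 141.7]), ([290, 138, 59, 13, 447], [318.8, 145.7])]
pred [[[290.7, 150.6], [290.5, 149.8], [290.7, 143.0], [290.4, 142.2]], [[348.3, 149.8], [348.5, 149.0], [348.1, 142.2], [348.3, 141.4]]]
S [([223, 158, 74, 71, 1897], [254.7, 195.8])]
pred [[[256.3, 220.7], [255.7, 217.2], [246.1, 220.2], [245.4, 216.8]], [[268.1, 168.6], [267.7, 165.1], [258.9, 168.2], [258.4, 164.7]]]
141  
142 [[154, 141, 118], [148, 137, 114], [146, 134, 110], [132, 118, 98], [112, 84, 61], [109, 69, 45], [108, 65, 37], [103, 65, 38], [83, 58, 43], [96, 87, 72], [143, 142, 123], [159, 158, 138], [155, 153, 128], [155, 142, 109], [155, 132, 91], [149, 122, 84], [154, 136, 106], [158, 145, 115]] [[150, 119, 82], [151, 121, 81], [152, 119, 81], [147, 118, 79], [148, 129, 103], [153, 141, 120], [160, 149, 128], [158, 147, 127], [123, 108, 90], [103, 71, 47], [109, 67, 41], [106, 65, 37], [104, 65, 38], [84, 59, 43], [83, 73, 59], [82, 75, 63], [91, 85, 72], [114, 105, 87]]
143  
jar (np.int32(206), np.int32(258)) 5.2
tape (np.int32(221), np.int32(129)) 5.4
brush (np.int32(406), np.int32(140)) 5.1
driver (np.int32(431), np.int32(248)) 54.0
long (np.int32(433), np.int32(189)) 45.0
short (np.int32(455), np.int32(194)) 46.7
purple (np.int32(379), np.int32(244)) 51.7
sty (array([553.5, 337.2]), np.float64(90.48), np.float64(0.196)) scr (array([448.7, 344.6]), np.float64(1.82), np.float64(0.19))
blue [(np.int32(240), [354.0, 193.0], [0.406, -0.036, 0.04]), (np.int32(232), [353.0, 225.0], [0.401, 0.07, 0.04])]
```

The strip's image matches its prediction (columns 290–349, rows 141–150 over the seam), both tools stand on their mat, and no blue remains on the shelf. Handing in.

```bash
python3 -c "
from h import *
print(robot.close_job())"
```

```text
the job is handed in; nothing more can be done
None
```

The job is handed in at about 45 s with no verdict returned: all five chips pushed into the tray, seam traced from the brass-dot end to the other, 180 mm strip laid centred over it, and both tools back on the blue mat; the screwdriver and other two strips were hidden by the arm in the last check, and I viewed 15 pictures against the limit of 14.

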